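Pour the marbles low into the dish and slide it up onto the riser

TASK

Put the desk marbles away: pour the marbles from every scoop that holds any into the white dish while the dish is still on the desk, bringing the spout down to within about 5 cm of the dish before you tip the scoop and levelling it again before you lift it, and never picking marbles out of a scoop with the fingers. Then, without lifting it, push the dish with all its marbles up the ramp until it is fully on the riser, about centred and against the brass stop. Finish with all three scoops standing upright on the grey mat, and leave the clock, mug and book where they are.

Things in the scene. Friction and masses are not known exactly. Their poses are not given: they have to be found in the camera images.
- dish: White shallow square dish, 140 x 140 mm, 24 mm high, walls 6 mm thick, floor 5 mm thick, flat underside, 0.35 kg, loose. Origin: centre of its underside; x and y parallel to its sides, z up. Starts on the desk in front of the foot of the ramp, not quite straight or centred.
- riser: Fixed pale wooden riser: board 220 mm (x) by 180 mm (y), 18 mm high, no side rails; brass stop strip along its +y edge, inner face at y = +80 mm, top 40 mm above the desk; ramp on its -y side. Origin: centre of the board's underside, on the desk; z up. The dish pushed home against the stop has its origin at x = 0, y = +10, z = 18 mm in this frame.
- riser_foot (a point): Middle of the ramp's foot, at desk level, 190 mm from the riser's origin towards its -y. The ramp is 220 mm wide and rises evenly (10 degrees) from here to the board's top edge at riser y = -90 mm; axes as the riser's.
- mat: Fixed grey felt mat, 280 mm (x) by 400 mm (y), 3 mm thick, on which the scoops stand. Origin: centre of its underside; z up.
- scoop_red: Red open scoop, black handle, 0.11 kg, loose. Pan x -50 to +50 mm, floor 4 mm thick; side walls 30 mm high, outside 70 mm apart at the back and 54 mm at the front, where the spout (+x end) is open but for a lip 2 mm above the floor. Back wall 44 mm high. Marbles roll out from 35 degrees nose down; 45 to 50 empties it. Origin: centre of the pan's underside; x towards the spout, z up.
- scoop_red_spout (a point): Front bottom edge of the red scoop's spout, 50 mm ahead (+x) of the scoop's origin, at underside height.
- scoop_red_grip (a point): Where to grip the red scoop: middle of its handle, 90 mm behind (-x) the scoop's origin and 36 mm above its underside. The handle is a level bar, 16 mm wide (y) and 16 mm high, from 52 to 126 mm behind the origin; grip it across y.
- scoop_yellow: Yellow open scoop, black handle, 0.11 kg, loose. Pan x -50 to +50 mm, floor 4 mm thick; side walls 30 mm high, outside 70 mm apart at the back and 54 mm at the front, where the spout (+x end) is open but for a lip 2 mm above the floor. Back wall 44 mm high. Marbles roll out from 35 degrees nose down; 45 to 50 empties it. Origin: centre of the pan's underside; x towards the spout, z up.
- scoop_yellow_spout (a point): Front bottom edge of the yellow scoop's spout, 50 mm ahead (+x) of the scoop's origin, at underside height.
- scoop_yellow_grip (a point): Where to grip the yellow scoop: middle of its handle, 90 mm behind (-x) the scoop's origin and 36 mm above its underside. The handle is a level bar, 16 mm wide (y) and 16 mm high, from 52 to 126 mm behind the origin; grip it across y.
- scoop_blue: Blue open scoop, black handle, 0.11 kg, loose. Pan x -50 to +50 mm, floor 4 mm thick; side walls 30 mm high, outside 70 mm apart at the back and 54 mm at the front, where the spout (+x end) is open but for a lip 2 mm above the floor. Back wall 44 mm high. Marbles roll out from 35 degrees nose down; 45 to 50 empties it. Origin: centre of the pan's underside; x towards the spout, z up.
- scoop_blue_spout (a point): Front bottom edge of the blue scoop's spout, 50 mm ahead (+x) of the scoop's origin, at underside height.
- scoop_blue_grip (a point): Where to grip the blue scoop: middle of its handle, 90 mm behind (-x) the scoop's origin and 36 mm above its underside. The handle is a level bar, 16 mm wide (y) and 16 mm high, from 52 to 126 mm behind the origin; grip it across y.
- marble_1: Blue marble, diameter 22 mm, 14 g. Origin: its centre. May be absent. If present it starts in the red scoop; so a scoop holds 0, 1 or 2 marbles.
- marble_2: Terracotta marble, diameter 22 mm, 14 g. Origin: its centre. May be absent. If present it starts in the red scoop; so a scoop holds 0, 1 or 2 marbles.
- marble_3: Green marble, diameter 22 mm, 14 g. Origin: its centre. May be absent. If present it starts in the yellow scoop; so a scoop holds 0, 1 or 2 marbles.
- marble_4: Blue marble, diameter 22 mm, 14 g. Origin: its centre. May be absent. If present it starts in the yellow scoop; so a scoop holds 0, 1 or 2 marbles.
- marble_5: Terracotta marble, diameter 22 mm, 14 g. Origin: its centre. May be absent. If present it starts in the blue scoop; so a scoop holds 0, 1 or 2 marbles.
- marble_6: Green marble, diameter 22 mm, 14 g. Origin: its centre. May be absent. If present it starts in the blue scoop; so a scoop holds 0, 1 or 2 marbles.
- clock: Black alarm clock with two brass bells, 84 mm wide, 120 mm high, standing beyond the mat. Bystander. Origin: centre of its underside.
- mug: Blue mug, 80 mm wide, 90 mm high. Bystander. Origin: centre of its underside.
- book: Closed red hardback, 150 x 210 x 26 mm, lying flat. Bystander. Origin: centre of its underside.
Mind the look-alikes: they are no part of the job. Of the things that look like the dish, the smaller one is meant.

How it is judged:
By the outcome, as a careful person would: the job done as asked, in the order asked, and still so for the second after the job is handed in, with the robot touching nothing.
Of marble_1, marble_2, marble_3, marble_4, marble_5, marble_6 only 4 to 6 are there at a start; the rules pass over those that are not, and their reading is None.
At some moment in a run one of dish, scoop_red, scoop_yellow, scoop_blue may be knocked a few centimetres aside while the robot is not near it.
It also fails if it takes over 208 s, if anything falls off the work surface, if the arm or the gripper's body presses on something with over 40 N, if the wrist force passes 120 N, or if a joint passes its speed limit or range.

ROBOT

A 6-joint arm with a two-finger parallel gripper is mounted at the origin on the work surface. World frame = base frame: x ahead of the robot, y to its left, z up, the work surface at z = 0. Lengths are in m, angles in rad, forces in N, time in s.
With the tool pointing down it reaches from about 0.15 to 0.775 m from the base axis. Payload 6.1 kg.
Tool frame: the origin (TCP) lies midway between the tips of the shut fingers; the grasp point (between the pads) lies r.tcp_to_grasp behind it (r.tcp_to_grasp is the distance from the TCP to the grasp point, in m); z points along the fingers, y is the direction in which the jaws open and shut (so a half turn about z gives the same grasp; the last joint's range is limited). The gripper opens to 85 mm and grips with 20 to 120 N. Pads are 22 mm wide; open, the fingers measure 114 mm over their backs; the gripper's body (76 mm by 85 mm) begins 54 mm behind the grasp point. The pads swing forward as they close: fully open they stand 13 mm farther back than shut.
Start: joints at [-1.259, 0.126, -0.04, 1.405, 0, 1.571], TCP at [0.161, -0.5, 0.231] pointing down, gripper open.
Joint ranges: [-2.72, 2.72], [-0.95, 1.95], [-1.27, 1.35], [-1.78, 2.02], [-1.46, 1.47], [-3.14, 3.14]. Speed limits (rad/s): [2.39, 2.39, 3.01, 3.14, 3.14, 3.14].

INTERFACE

Orientations are given as [roll, pitch, yaw] about the fixed x, y, z axes, in that order (R = Rz(yaw) Ry(pitch) Rx(roll)).
In Python, from station import readout, imaging, job, r gives the robot as it stands.
- The arm moves only by the tool carry_out, never from a script. Its argument "targets" is a list that holds one entry, the list of rows, each a list of 4 numbers: the shift along the tool's x, y, z in mm, then the turn about the tool's z in degrees. A call has 1 to 10 rows; each row shifts and turns the commanded pose from where the row before left it, along the tool's axes as they then stand; what a row does not reach is not made up. A row lasts 1/10 s, in which the tool goes at most 50 mm and 8.59 degrees, less where a joint would pass 70% of its speed; a pose out of reach is approached as far as the arm can. A call with a gripper value outside its range is refused whole. "jaw" is the opening, from 0 (shut) to 1 (fully open), set as the call begins (left out, the last holds). The fingers move at their own pace and stop on an object; "grip_force" is the grip in N (left out, the last holds). Time passes only in rows, so rows that do not move let the fingers close. It gives the time, the measured TCP pose, the force and the opening at its end, in the units of the state.
- readout.state(): the state, without advancing time (a new reading comes with each control period).
- imaging.get_image(name): name is "scene" or "top" or "wrist"; returns a dict with "frame" (480x640x3 uint8, red, green, blue), "depth" (480x640 float32, m along the optical axis (not along the pixel's ray), 0 where there is no reading), "mtx" (3x3 intrinsics, pixels), "R" (3x3) and "t" (3): a world point X has camera coordinates R X + t; the wrist camera has in their place "mount" (4x4, takes a point from camera to tool coordinates, whose origin is the TCP and whose axes are the flange's). Camera axes: x right, y down, z forward; pixel columns grow to the right and rows downward; lengths in m; the calibration is good to about 2 mm. The wrist camera is an equidistant fisheye: a pixel r from the principal point sees the ray r / f radians off the axis. A picture is of the moment at which its call begins: read the wrist's pose just before it.
- job.close_job(): hands the job in, once; it reports no verdict.
The state is a dict: "time_s": time; "qpos": joint angles; "qd": joint speeds; "effort": joint torques, N m; "ee_pos": TCP position; "tcp_rot": TCP orientation; "contact_force": force on the tool from outside, world axes, zero at the start; "moment": the same for the moment, N m; "gripper_width": opening from 0.0 (shut) to 1.0 (fully open).
Only numpy, scipy, OpenCV 4.12 (cv2) and the standard library are available. Lean on these libraries where they do the work, as an engineer would, in place of code of your own. Each camera call takes 0.05 s, during which the arm holds its last target. There are 200 camera calls.

## Working session

There is one attempt and no reset: what is moved stays moved. The work goes in short steps, Python scripts to look and compute and a tool call to move; the robot and the scene stay as the last step left them, time stands still between calls to the robot, and variables do not carry over. Pictures are saved under pics/ and viewed, about 12 in all and at most 16, crops included, and the job is handed in when it is done.

Besides the shell and the picture viewer there is one more tool, called after "Call:" in YAML: its name, and indented under it one key for each argument. carry_out: Moves the arm, as the interface text tells. Its arguments: {"type":"object","properties":{"targets":{"type":"array"},"jaw":{"type":"number"},"grip_force":{"type":"number"}},"required":["targets"]}

```bash
ls; mkdir -p pics; cat > h.py <<'E'
import numpy as np,cv2
from station import readout, imaging, job, r
from scipy.spatial.transform import Rotation as Ro
def grab(n,save=None):
    im=imaging.get_image(n)
    if save: cv2.imwrite('pics/'+save,im['frame'][:,:,::-1])
    return im
def px(im,u,v,z=None):
    """world point at pixel; z: plane height, else by depth"""
    K=im['mtx'];R=np.array(im['R']);t=np.array(im['t']).ravel()
    d=np.linalg.inv(K)@[u,v,1]
    c=-R.T@t; w=R.T@d
    s=(z-c[2])/w[2] if z is not None else im['depth'][int(round(v)),int(round(u))]
    return c+s*w
def proj(im,X):
    p=im['mtx']@(np.array(im['R'])@np.array(X)+np.array(im['t']).ravel());return p[:2]/p[2]
E
python3 - <<'E'
from h import *
import pickle
s=readout.state();print(s,r.tcp_to_grasp)
for n in('scene','top'):
    im=grab(n,n+'0.png');pickle.dump(im,open(n+'0.pkl','wb'));print(im['mtx'],im['R'],im['t'])
E
```

```text
pics
{'time_s': 0.0, 'qpos': array([-1.25903891e+00,  1.26393719e-01, -4.06155767e-02,  1.40536314e+00,
        2.16090205e-05,  1.57079960e+00]), 'qd': array([ 8.48184136e-04, -7.44315087e-04,  1.18738043e-03,  8.28465244e-05,
        1.27097794e-03,  2.10979834e-03]), 'effort': array([-1.63068889e-03, -4.35916901e+01,  3.52924025e+01,  1.73962105e-02,
       -2.23836091e-04, -7.94274854e-06]), 'ee_pos': array([ 0.16091944, -0.49931596,  0.23051778]), 'tcp_rot': array([-3.14001654e+00, -2.16038380e-05,  3.11754110e-01]), 'contact_force': array([ 0.45350814, -0.02830554,  0.55040569]), 'moment': array([-0.00846068,  0.00992547, -0.01288734]), 'gripper_width': 0.9959532512175454} 0.0187
[[491.63070098   0.         316.51260478]
 [  0.         491.63070098 237.66399362]
 [  0.           0.           1.        ]] [[-0.60320118  0.79738117  0.01821001]
 [ 0.62218669  0.48471006 -0.61476815]
 [-0.49903112 -0.35949885 -0.78849763]] [ 0.34158544 -0.26441291  1.37907006]
[[477.04520878   0.         313.70737242]
 [  0.         477.04520878 232.11499389]
 [  0.           0.           1.        ]] [[-1.57645147e-02 -9.99872641e-01 -2.48646990e-03]
 [-9.89345055e-01  1.59584002e-02 -1.44712446e-01]
 [ 1.44733696e-01  1.78655210e-04 -9.89470629e-01]] [-0.01043751  0.49732426  1.03236385]
```

View pics/top0.png

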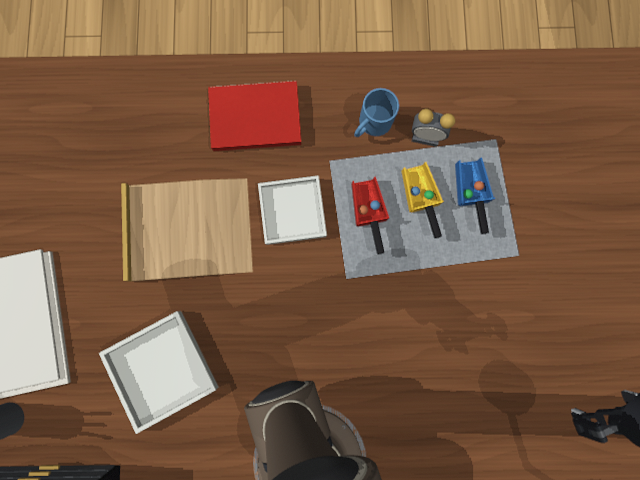

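View pics/scene0.png

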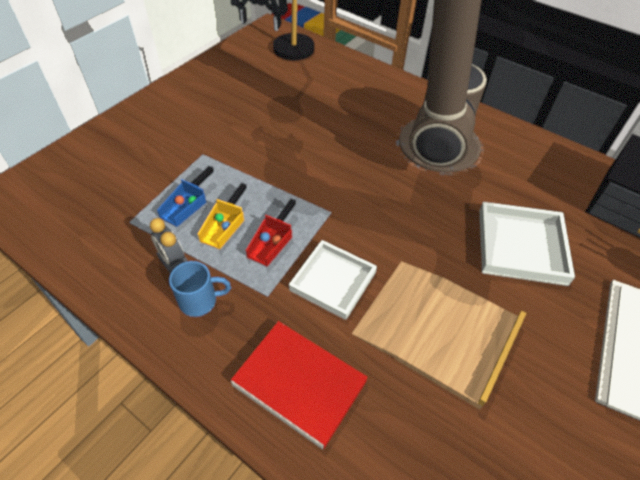

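All six marbles are visible. Dish candidates in the top view are the small dish at (293,210), the larger dish at (158,372) and the white box or book at (20,325). The smaller one, at the foot of the ramp, is the dish I want. Next I'll take a close crop and work out positions.

```bash
python3 - <<'E'
import cv2
a=cv2.imread('pics/top0.png')[135:285,115:525]
h=[cv2.resize(a[:,:215],None,fx=3.7,fy=3.7,interpolation=cv2.INTER_CUBIC),cv2.resize(a[:,195:],None,fx=3.7,fy=3.7,interpolation=cv2.INTER_CUBIC)]
cv2.imwrite('pics/c1.png',h[0]);cv2.imwrite('pics/c2.png',h[1])
E
```

```text
(no output)
```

View pics/c1.png

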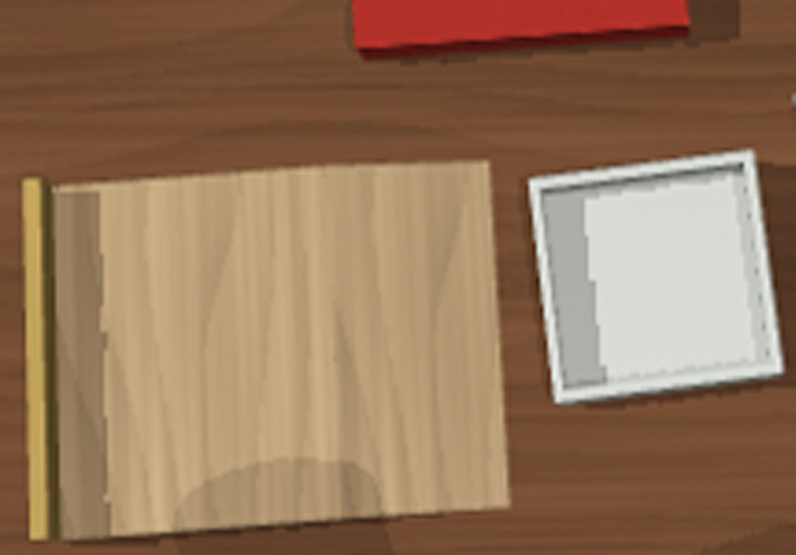

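View pics/c2.png

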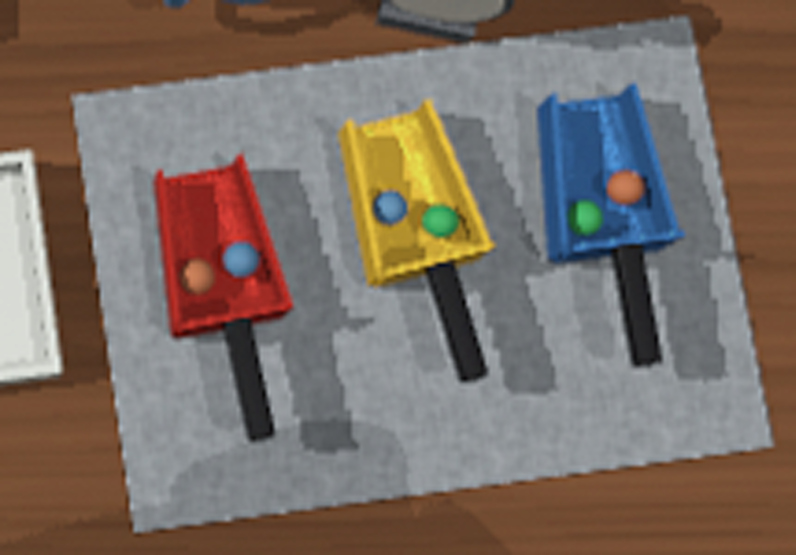

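Call:
carry_out:
  targets:
    - [[0,0,-50,0],[0,0,-50,0],[0,0,-50,0],[0,0,-50,0],[0,0,-50,0],[0,0,-50,0],[0,0,-50,0],[0,0,-50,0],[0,0,-50,0],[0,0,-50,0]]

```text
time_s: 1.1
ee_pos: [0.145, -0.4498, 0.5671]
tcp_rot: [2.953, 0.0, 0.312]
contact_force: [0.1, 0.1, -0.5]
gripper_width: 1.0
```

```bash
python3 - <<'E'
from h import *
import pickle
im=pickle.load(open('top0.pkl','rb'))
A=lambda x,y,z:px(im,115+x/3.7,135+y/3.7,z)
B=lambda x,y,z:px(im,310+x/3.7,135+y/3.7,z)
np.set_printoptions(precision=4,suppress=True)
for n,tail,hf,c1,c2 in (('red',(261,437),(237,322),(160,172),(240,158)),('yel',(473,378),(440,268),(346,122),(428,104)),('blu',(649,362),(628,248),(545,98),(632,88))):
    t=B(*tail,.047);f=B(*hf,.047);s=(B(*c1,.033)+B(*c2,.033))/2
    h=s-t;h[2]=0;L=np.hypot(*h[:2]);h/=L
    print(n,'tail',t[:2],'hand L',np.hypot(*(f-t)[:2]),'spoutmid',s[:2],'L(176)',L,'head deg',np.degrees(np.arctan2(h[1],h[0])),'grip',(t+h*.036)[:2],(s-h*.140)[:2])
d=[A(*p,.024) for p in((530,180),(752,152),(782,372),(558,404))]
print('dish',np.mean(d,0),[np.degrees(np.arctan2(*(d[i]-d[j])[[1,0]])) for i,j in((0,1),(3,2))],[np.linalg.norm(d[i]-d[(i+1)%4]) for i in range(4)])
st=[A(*p,.04) for p in((24,179),(42,180),(50,540),(30,540))];ft=[A(488,161,0),A(510,507,0)]
m=(st[1]+st[2])/2;f=np.mean(ft,0);print('stop in',m,'foot',f,ft,'len',np.linalg.norm(m[:2]-f[:2]),'dir',np.degrees(np.arctan2(*(m-f)[[1,0]])),np.degrees(np.arctan2(*(ft[0]-ft[1])[[1,0]])))
print('mat',[B(*p,.003)[:2] for p in((73,95),(690,17),(772,447),(135,530))])
for n,u,v,z in(('mug',380,100,.09),('clock',433,120,.11),('bookc',300,146,.026),('bookc',212,148,.026)):print(n,px(im,u,v,z))
s=readout.state();print(s['qpos'],s['tcp_rot'])
E
```

```text
red tail [ 0.4464 -0.1648] hand L 0.07059679095724092 spoutmid [ 0.6169 -0.1352] L(176) 0.17297972279839277 head deg 9.844649294632887 grip [ 0.4819 -0.1586] [ 0.4789 -0.1591]
yel tail [ 0.4798 -0.2927] hand L 0.06919644385510766 spoutmid [ 0.648 -0.252] L(176) 0.17308941637360736 head deg 13.601400241315371 grip [ 0.5148 -0.2843] [ 0.512 -0.285]
blu tail [ 0.4878 -0.3985] hand L 0.07018751888198603 spoutmid [ 0.6588 -0.3775] L(176) 0.17228477234993125 head deg 6.990864532342441 grip [ 0.5235 -0.3941] [ 0.5198 -0.3946]
dish [0.5516 0.03   0.024 ] [np.float64(96.44775196870383), np.float64(97.28028416965633)] [np.float64(0.13919601599137585), np.float64(0.1395710430443277), np.float64(0.13816599136921526), np.float64(0.14158467201129107)]
stop in [0.5045 0.3978 0.04  ] foot [0.5224 0.1297 0.    ] [array([0.6325, 0.137 , 0.    ]), array([0.4123, 0.1224, 0.    ])] len 0.26866932534913884 dir 93.82992164099377 3.7944180524313635
mat [array([ 0.6718, -0.0589]), array([ 0.717 , -0.4559]), array([ 0.4395, -0.487 ]), array([ 0.3946, -0.0913])]
mug [ 0.7825 -0.1698  0.09  ]
clock [ 0.7264 -0.2794  0.11  ]
bookc [0.7012 0.0103 0.026 ]
bookc [0.6998 0.2147 0.026 ]
[-1.259   0.1408  0.7798  2.0208 -0.      1.5708] [2.9525 0.     0.3118]
```

Call:
carry_out:
  targets:
    - [[0,0,50,0],[0,0,50,0]]

```text
time_s: 1.3
ee_pos: [0.151, -0.4686, 0.4758]
tcp_rot: [2.943, 0.0, 0.312]
contact_force: [0.7, -2.1, -0.1]
gripper_width: 0.997
```

```bash
cat >> h.py <<'E'
np.set_printoptions(precision=4,suppress=True)
def Rt(s=None):
    s=s or readout.state(); return Ro.from_euler('xyz',s['tcp_rot'])
def info():
    s=readout.state();a=Rt(s).as_matrix();z=a[:,2]
    print('t',s['time_s'],'pos',s['ee_pos'],'lean deg',np.degrees(np.arccos(-z[2])),'dir',np.degrees(np.arctan2(z[1],z[0])),'x',a[:,0],'y',a[:,1],'q',s['qpos'])
def to(goal,frm=None,R=None):
    s=readout.state();d=np.array(goal)-(s['ee_pos'] if frm is None else frm)
    v=(R or Rt(s)).inv().apply(d)*1000;print('tool mm',v.round(0),'len',np.linalg.norm(v).round(),'rows',np.ceil(np.linalg.norm(v)/50))
E
python3 - <<'E'
from h import *
info();to([.36,.27,.5])
E
```

```text
t 1.3 pos [ 0.151  -0.4686  0.4758] lean deg 11.404527559402656 dir -72.14252278157744 x [ 0.9518  0.3068 -0.    ] y [ 0.3008 -0.933   0.1977] q [-1.259   0.0221  0.3882  1.7379 -0.      1.5708]
tool mm [ 425. -621. -150.] len 768.0 rows 16.0
```

Call:
carry_out:
  targets:
    - [[24,-35,-8,0],[24,-35,-8,0],[24,-35,-8,0],[24,-35,-8,0],[24,-35,-8,0],[24,-35,-8,0],[24,-35,-8,0],[24,-35,-8,0],[24,-35,-8,0],[24,-35,-8,0]]

```text
time_s: 2.3
ee_pos: [0.2668, -0.057, 0.4859]
tcp_rot: [2.953, -0.002, 0.311]
contact_force: [1.1, -0.3, 0.9]
gripper_width: 1.002
```

Call:
carry_out:
  targets:
    - [[24,-35,-8,0],[24,-35,-8,0],[24,-35,-8,0],[24,-35,-8,0],[24,-35,-8,0],[24,-35,-8,0],[24,-35,-8,0],[24,-35,-8,0],[0,0,0,0]]

```text
time_s: 3.2
ee_pos: [0.399, 0.1604, 0.4979]
tcp_rot: [3.052, -0.003, 0.445]
contact_force: [0.6, -0.0, -0.3]
gripper_width: 1.002
```

Call:
carry_out:
  targets:
    - [[0,0,-45,0],[0,0,-45,0],[0,0,-45,0],[0,0,-45,0]]

```text
time_s: 3.6
ee_pos: [0.3805, 0.1562, 0.5565]
tcp_rot: [3.05, -0.147, 0.456]
contact_force: [-0.4, -0.1, 0.2]
gripper_width: 1.002
```

```bash
python3 -c "
from h import *
info()"
```

```text
t 3.6 pos [0.3805 0.1562 0.5565] lean deg 9.901002998046236 dir -6.09014579594313 x [0.888  0.436  0.1461] y [ 0.4268 -0.8998  0.0907] q [ 0.4554  0.0323  0.629   2.0208 -0.0917  3.1406]
```

Call:
carry_out:
  targets:
    - [[0,0,0,-8.2],[0,0,0,-8.2],[0,0,0,-8.2],[0,0,0,-8.2],[0,0,0,-8.2],[0,0,0,-8.2],[0,0,0,-8.2],[0,0,0,-8.2],[0,0,0,-8.2],[0,0,0,-8.2]]

```text
time_s: 4.6
ee_pos: [0.381, 0.1565, 0.5555]
tcp_rot: [2.986, 0.071, 1.881]
contact_force: [0.2, 0.2, 0.3]
gripper_width: 0.997
```

Call:
carry_out:
  targets:
    - [[0,0,0,-8.2],[0,0,0,-8.2],[0,0,0,-8.2],[0,0,0,-8.2],[0,0,0,-8.2],[0,0,0,-8.2],[0,0,0,-8.2],[0,0,0,-8.2],[0,0,0,-8.2],[0,0,0,-8.2]]

```text
time_s: 5.6
ee_pos: [0.381, 0.1565, 0.5555]
tcp_rot: [-3.092, 0.164, -2.961]
contact_force: [-0.4, -0.9, -0.2]
gripper_width: 1.0
```

Call:
carry_out:
  targets:
    - [[0,0,-30,0],[0,0,-30,0],[0,0,-30,0],[0,0,-30,0]]

```text
time_s: 6.0
ee_pos: [0.3621, 0.1514, 0.5915]
tcp_rot: [-3.118, 0.251, -2.965]
contact_force: [0.1, -0.0, -0.3]
gripper_width: 1.0
```

```bash
python3 -c "
from h import *
info()"
```

```text
t 6.0 pos [0.3621 0.1514 0.5915] lean deg 14.438815753515993 dir 4.7154901414568045 x [-0.9536 -0.1703 -0.2483] y [-0.17    0.9852 -0.0228] q [ 0.4664 -0.0198  0.6643  2.0206 -0.0936  0.2817]
```

Call:
carry_out:
  targets:
    - [[0,0,-35,0],[0,0,-35,0],[0,0,-35,0],[0,0,-35,0],[0,0,-35,0],[0,0,-35,0]]

```text
time_s: 6.6
ee_pos: [0.3186, 0.1339, 0.6505]
tcp_rot: [3.121, 0.399, -2.963]
contact_force: [0.2, 0.2, 0.6]
gripper_width: 0.995
```

```bash
python3 -c "
from h import *
info()"
```

```text
t 6.6 pos [0.3186 0.1339 0.6505] lean deg 22.915327650032182 dir 13.298452748340173 x [-0.9066 -0.1636 -0.3889] y [-0.1856  0.9824  0.0192] q [ 0.4796 -0.1239  0.7148  2.0205 -0.0955  0.2779]
```

Call:
carry_out:
  targets:
    - [[0,0,-35,0],[0,0,0,0]]
  jaw: 0.7
  grip_force: 40

```text
time_s: 6.8
ee_pos: [0.3088, 0.1291, 0.6614]
tcp_rot: [3.112, 0.428, -2.964]
contact_force: [0.1, 0.0, 0.3]
gripper_width: 0.705
```

```bash
cat >> h.py <<'E'
def grip_goal(xy,back=0.,z=.039):
    a=Rt().as_matrix()[:,2]; return np.array([*xy,z])+a*(r.tcp_to_grasp-back)
E
python3 -c "
from h import *
info();g=grip_goal((.4805,-.1589),.12);print(g);to(g);print(r.tcp_to_grasp)"
```

```text
t 6.8 pos [0.3088 0.1291 0.6614] lean deg 24.57541305189527 dir 14.305025495574299 x [-0.8956 -0.1604 -0.415 ] y [-0.1885  0.9817  0.0274] q [ 0.4799 -0.1451  0.7241  2.021  -0.0951  0.2759]
[ 0.4397 -0.1693  0.1311]
tool mm [ 151. -332.  504.] len 622.0 rows 13.0
0.0187
```

Call:
carry_out:
  targets:
    - [[0,0,42,0],[0,0,42,0],[12,-27,35,0],[12,-27,35,0],[12,-27,35,0],[12,-27,35,0],[12,-27,35,0],[12,-27,35,0],[12,-27,35,0],[12,-27,35,0]]

```text
time_s: 7.8
ee_pos: [0.4099, -0.0621, 0.2798]
tcp_rot: [3.113, 0.421, -2.964]
contact_force: [0.6, 0.7, 0.7]
gripper_width: 0.701
```

Call:
carry_out:
  targets:
    - [[14,-29,35,0],[14,-29,35,0],[14,-29,35,0],[13,-29,35,0],[0,0,0,0]]

```text
time_s: 8.3
ee_pos: [0.4356, -0.1703, 0.1221]
tcp_rot: [3.106, 0.414, -2.97]
contact_force: [-0.4, 0.6, 0.3]
gripper_width: 0.697
```

```bash
python3 -c "
from h import *
info();g=grip_goal((.4805,-.1589),.0);print(g);to(g)
grab('wrist','w1.png')"
```

```text
t 8.3 pos [ 0.4356 -0.1703  0.1221] lean deg 23.773958814288818 dir 14.836684686584304 x [-0.9022 -0.1565 -0.4018] y [-0.1847  0.9823  0.0322] q [-0.5598 -0.1971 -0.6598  0.8158  0.2988 -0.6946]
[ 0.4878 -0.157   0.0219]
tool mm [ -9.   0. 113.] len 114.0 rows 3.0
```

View pics/w1.png

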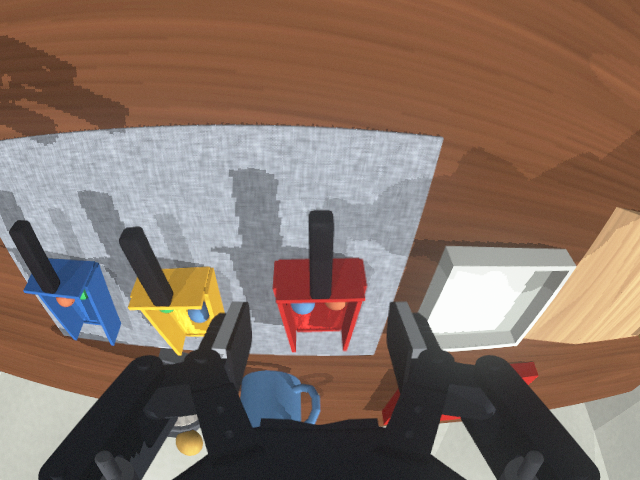

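The wrist view shows the red handle centred at (320,255) between the fingers (235–405). I'll descend and grip.

Call:
carry_out:
  targets:
    - [[-2,0,25,0],[-2,0,25,0],[-2,0,25,0],[-2,0,20,0],[-1,0,12,0],[0,0,6,0],[0,0,0,0]]

```text
time_s: 9.05
ee_pos: [0.4917, -0.1562, 0.0299]
tcp_rot: [3.113, 0.422, -2.963]
contact_force: [-0.4, -0.8, 0.3]
gripper_width: 0.702
```

Call:
carry_out:
  targets:
    - [[0,0,0,0],[0,0,0,0],[0,0,0,0],[0,0,0,0],[0,0,0,0],[0,0,0,0],[0,0,0,0]]
  jaw: 0
  grip_force: 40

```text
time_s: 9.75
ee_pos: [0.4919, -0.1572, 0.0306]
tcp_rot: [3.114, 0.423, -2.963]
contact_force: [-3.4, 0.7, 6.2]
gripper_width: 0.176
```

```bash
python3 -c "
from h import *
info();to(grip_goal((.4805,-.1589),.0))
t=grab('top','t1.png')
im=cv2.resize(t['frame'][130:290,240:530,::-1],None,fx=2.7,fy=2.7);cv2.imwrite('pics/t1c.png',im)"
```

```text
t 9.75 pos [ 0.4919 -0.1572  0.0306] lean deg 24.306460518057513 dir 14.02432513187412 x [-0.8973 -0.1615 -0.4109] y [-0.1882  0.9818  0.025 ] q [-0.463  -0.0454 -0.7565  0.5292  0.2709 -0.6015]
tool mm [7. 1. 6.] len 10.0 rows 1.0
```

Call:
carry_out:
  targets:
    - [[0,0,0,0],[0,0,0,0],[2,0,4,0],[4,0,4,0],[0,0,0,0]]
  jaw: 0.5

```text
time_s: 10.3
ee_pos: [0.4881, -0.1566, 0.0185]
tcp_rot: [3.112, 0.42, -2.964]
contact_force: [0.3, -0.2, 0.3]
gripper_width: 0.5
```

Call:
carry_out:
  targets:
    - [[0,0,0,0],[0,0,0,0],[0,0,0,0],[0,0,0,0],[0,0,0,0],[0,0,0,0]]
  jaw: 0
  grip_force: 50

```text
time_s: 10.9
ee_pos: [0.4895, -0.1572, 0.0202]
tcp_rot: [3.114, 0.423, -2.963]
contact_force: [-0.5, -0.2, 1.3]
gripper_width: 0.172
```

```bash
python3 -c "
from h import *
info();to(grip_goal((.4805,-.1589),.0))"
```

```text
t 10.9 pos [ 0.4895 -0.1572  0.0202] lean deg 24.256436722150408 dir 14.06279297480597 x [-0.8976 -0.1616 -0.41  ] y [-0.1883  0.9818  0.0252] q [-0.4654 -0.0365 -0.7743  0.504   0.2714 -0.6042]
tool mm [ 1.  1. -2.] len 2.0 rows 1.0
```

```bash
cat >> h.py <<'E'
import json
def save_grasp(head):
    """call when gripped, scoop standing level on mat"""
    s=readout.state();R=Rt(s);a=R.as_matrix()[:,2]
    G=s['ee_pos']-a*r.tcp_to_grasp;h=np.radians(head)
    hv=np.array([np.cos(h),np.sin(h),0]);yv=np.array([-np.sin(h),np.cos(h),0])
    S=np.c_[hv,yv,[0,0,1]]
    sp=np.array([*(G+.14*hv)[:2],.003])
    json.dump(dict(sp=R.inv().apply(sp-s['ee_pos']).tolist(),S=(R.as_matrix().T@S).tolist(),R0=R.as_matrix().tolist()),open('g.json','w'))
def spout():
    g=json.load(open('g.json'));s=readout.state();R=Rt(s)
    S=R.as_matrix()@np.array(g['S'])
    print('t',s['time_s'],'spout',s['ee_pos']+R.apply(g['sp']),'pitch dn',np.degrees(np.arcsin(-S[2,0])),'roll',np.degrees(np.arcsin(S[2,1])),'head',np.degrees(np.arctan2(S[1,0],S[0,0])),'F',s['contact_force'],'w',s['gripper_width'],'q',s['qpos'])
def plan(Ps,turns):
    """rows bringing spout through points Ps with turns (deg) per row"""
    g=json.load(open('g.json'));s=readout.state();R=Rt(s);p=s['ee_pos'];out=[]
    for P,t in zip(Ps,turns):
        Rn=R*Ro.from_euler('z',t,degrees=True)
        q=np.array(P)-Rn.apply(g['sp'])
        v=R.inv().apply(q-p)*1000
        out.append([*v.round(0).astype(int).tolist(),t]);R=Rn;p=q
    for i in range(0,len(out),10):print(out[i:i+10])
    print('max',max(np.linalg.norm(o[:3]) for o in out),'end tcp',p)
def line(A,B,n):return [np.array(A)+(np.array(B)-A)*(k+1)/n for k in range(n)]
E
python3 - <<'E'
from h import *
save_grasp(9.8);spout()
A=np.array([.6255,-.1322,.003])
s=readout.state();g=json.load(open('g.json'));A=s['ee_pos']+Rt().apply(g['sp']);U=A+[0,0,.09];P1=np.array([.5665,.043,.09]);P=np.array([.5665,.043,.042])
plan(line(A,U,4)+line(U,P1,5)+line(P1,P,3),[0]*12)
E
```

```text
t 10.9 spout [ 0.62   -0.1352  0.003 ] pitch dn 2.1891984741480346e-15 roll -1.251476244510549e-16 head 9.799999999999999 F [-0.4834 -0.1842  1.2617] w 0.17232578365077267 q [-0.4654 -0.0365 -0.7743  0.504   0.2714 -0.6042]
[[-9, 1, -21, 0], [-9, 1, -21, 0], [-9, 1, -21, 0], [-9, 1, -21, 0], [4, 37, 0, 0], [4, 37, 0, 0], [4, 37, 0, 0], [4, 37, 0, 0], [4, 37, 0, 0], [7, 0, 15, 0]]
[[7, 0, 15, 0], [7, 0, 15, 0]]
max 37.21558813185679 end tcp [0.436  0.021  0.0592]
```

Call:
carry_out:
  targets:
    - [[-5,0,-12,0],[-9,1,-21,0],[-9,1,-21,0],[-9,1,-21,0],[-4,0,-9,0],[1,10,0,0],[2,20,0,0],[3,30,0,0],[3,30,0,0],[3,30,0,0]]

```text
time_s: 11.9
ee_pos: [0.4523, -0.0393, 0.1073]
tcp_rot: [3.112, 0.419, -2.965]
contact_force: [0.2, -0.1, -0.5]
gripper_width: 0.182
```

Call:
carry_out:
  targets:
    - [[3,30,0,0],[3,20,0,0],[2,15,0,0],[5,0,11,0],[7,0,15,0],[6,0,13,0],[0,0,0,0]]

```text
time_s: 12.6
ee_pos: [0.4308, 0.0233, 0.0609]
tcp_rot: [3.112, 0.416, -2.964]
contact_force: [0.4, 0.4, -1.1]
gripper_width: 0.176
```

```bash
python3 - <<'E'
from h import *
spout()
t=grab('scene');cv2.imwrite('pics/s1c.png',cv2.resize(t['frame'][120:360,100:420,::-1],None,fx=2.3,fy=2.3))
g=json.load(open('g.json'));A=readout.state()['ee_pos']+Rt().apply(g['sp'])
P=np.array([.5665,.043,.042])
plan([A+(P-A)*min(1,k/4) for k in range(1,23)],[5]+[8.4]*20+[5])
E
```

```text
t 12.6 spout [0.5612 0.0453 0.0427] pitch dn 0.397491271949741 roll 0.1127343935934025 head 9.838768998920902 F [ 0.3779  0.3627 -1.0798] w 0.1756358035555378 q [-0.0206 -0.3135 -0.8955  0.5859  0.1091 -0.1826]
[[-1, 9, 1, 5], [-2, 16, 1, 8.4], [-2, 16, 1, 8.4], [-3, 16, 1, 8.4], [-2, 17, 0, 8.4], [-2, 17, 0, 8.4], [-2, 17, 0, 8.4], [-2, 17, 0, 8.4], [-2, 17, 0, 8.4], [-2, 17, 0, 8.4]]
[[-2, 17, 0, 8.4], [-2, 17, 0, 8.4], [-2, 17, 0, 8.4], [-2, 17, 0, 8.4], [-2, 17, 0, 8.4], [-2, 17, 0, 8.4], [-2, 17, 0, 8.4], [-2, 17, 0, 8.4], [-2, 17, 0, 8.4], [-2, 17, 0, 8.4]]
[[-2, 17, 0, 8.4], [-1, 10, 0, 5]]
max 17.11724276862369 end tcp [0.6412 0.0549 0.152 ]
```

View pics/s1c.png

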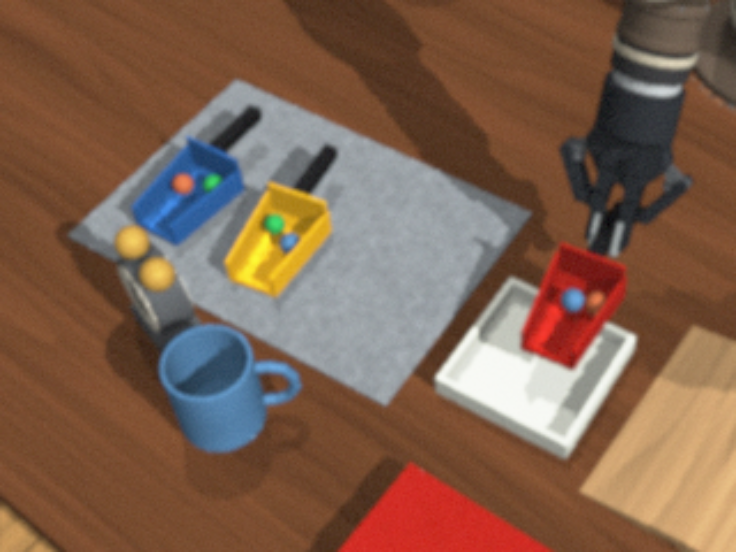

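The red scoop is level over the dish with both marbles in it, so I'll start the pour turn.

Call:
carry_out:
  targets:
    - [[-1,8,1,4],[-2,13,1,7],[-2,16,1,8],[-2,16,1,8],[-2,16,0,8],[-2,16,0,8],[-2,16,0,8],[-2,16,0,8],[-2,16,0,8],[-2,16,0,8]]

```text
time_s: 13.65
ee_pos: [0.499, 0.1426, 0.1024]
tcp_rot: [2.725, 0.078, 1.995]
contact_force: [0.1, 0.0, -1.7]
gripper_width: 0.177
```

```bash
python3 - <<'E'
from h import *
spout()
g=json.load(open('g.json'));A=readout.state()['ee_pos']+Rt().apply(g['sp'])
P=np.array([.5665,.043,.040])
plan([A+(P-A)*min(1,k/4) for k in range(1,17)],[7]*16)
E
```

```text
t 13.65 spout [0.5706 0.0451 0.0462] pitch dn 18.026249589699876 roll 22.06209189145601 head -56.70470533936946 F [ 0.1215  0.0443 -1.7118] w 0.17739510124850988 q [ 0.2876 -0.1754 -0.7061  0.6172 -0.0161  1.4144]
[[-1, 12, 1, 7], [-1, 12, 1, 7], [-2, 12, 1, 7], [-2, 12, 1, 7], [-1, 14, 0, 7], [-1, 14, 0, 7], [-1, 14, 0, 7], [-1, 14, 0, 7], [-1, 14, 0, 7], [-1, 14, 0, 7]]
[[-1, 14, 0, 7], [-1, 14, 0, 7], [-1, 14, 0, 7], [-1, 14, 0, 7], [-1, 14, 0, 7], [-1, 14, 0, 7]]
max 14.035668847618199 end tcp [0.6428 0.0365 0.1493]
```

Call:
carry_out:
  targets:
    - [[-1,12,2,7],[-1,12,2,7],[-2,12,1,7],[-1,12,1,7],[-1,13,1,7],[-1,12,1,6],[-1,12,1,6],[-1,12,0,6],[-1,12,0,6],[-1,12,0,6]]

```text
time_s: 14.65
ee_pos: [0.6073, 0.1201, 0.1374]
tcp_rot: [2.882, -0.338, 0.922]
contact_force: [0.1, 0.3, -1.8]
gripper_width: 0.182
```

Call:
carry_out:
  targets:
    - [[-1,12,0,6],[-1,12,0,6],[-1,12,0,6],[-1,12,0,6],[-1,12,0,6],[-1,12,0,6],[0,0,0,0],[0,0,0,0],[0,0,0,0],[0,0,0,0]]

```text
time_s: 15.65
ee_pos: [0.6412, 0.0592, 0.1452]
tcp_rot: [3.138, -0.423, 0.256]
contact_force: [0.3, -0.2, -0.8]
gripper_width: 0.179
```

```bash
python3 - <<'E'
from h import *
spout()
t=grab('scene');cv2.imwrite('pics/s2c.png',cv2.resize(t['frame'][120:360,100:420,::-1],None,fx=2.3,fy=2.3))
E
```

```text
t 15.65 spout [0.5679 0.0433 0.0348] pitch dn 48.41885054858547 roll -1.562607150078162 head -166.7833630274886 F [ 0.2919 -0.2188 -0.8195] w 0.1792951359479679 q [ 0.0562  0.0442 -0.4048  0.7056  0.0782  2.9588]
```

View pics/s2c.png

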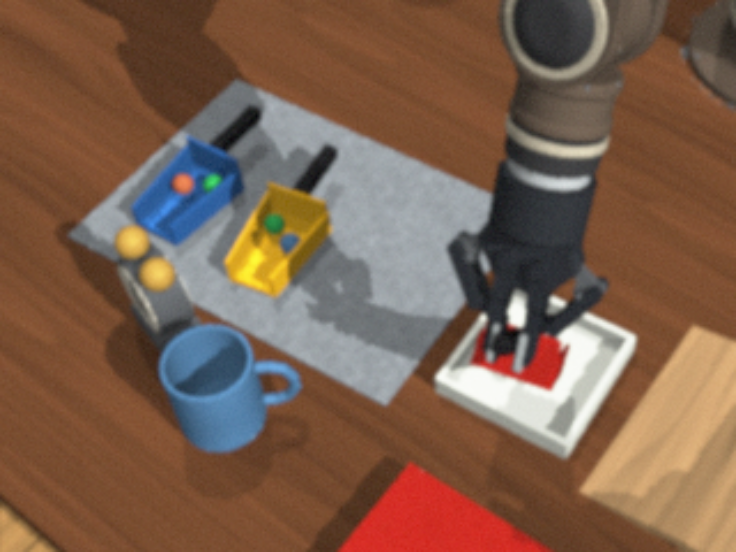

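```bash
python3 - <<'E'
from h import *
g=json.load(open('g.json'));A=readout.state()['ee_pos']+Rt().apply(g['sp'])
P=np.array([.5665,.043,.045])
plan([A+(P-A)*min(1,k/4) for k in range(1,24)],[-7.7]*23)
E
```

```text
[[0, -15, -2, -7.7], [0, -15, -2, -7.7], [0, -15, -2, -7.7], [0, -15, -2, -7.7], [-1, -15, 0, -7.7], [-1, -15, 0, -7.7], [-1, -15, 0, -7.7], [-1, -15, 0, -7.7], [-1, -15, 0, -7.7], [-1, -15, 0, -7.7]]
[[-1, -15, 0, -7.7], [-1, -15, 0, -7.7], [-1, -15, 0, -7.7], [-1, -15, 0, -7.7], [-1, -15, 0, -7.7], [-1, -15, 0, -7.7], [-1, -15, 0, -7.7], [-1, -15, 0, -7.7], [-1, -15, 0, -7.7], [-1, -15, 0, -7.7]]
[[-1, -15, 0, -7.7], [-1, -15, 0, -7.7], [-1, -15, 0, -7.7]]
max 15.132745950421556 end tcp [0.4364 0.0187 0.0622]
```

Call:
carry_out:
  targets:
    - [[0,-15,-2,-7.7],[0,-15,-2,-7.7],[0,-15,-2,-7.7],[0,-15,-2,-7.7],[-1,-15,0,-7.7],[-1,-15,0,-7.7],[-1,-15,0,-7.7],[-1,-15,0,-7.7],[-1,-15,0,-7.7],[-1,-15,0,-7.7]]

```text
time_s: 16.7
ee_pos: [0.5369, 0.1459, 0.118]
tcp_rot: [2.727, -0.087, 1.623]
contact_force: [0.9, 1.1, -0.7]
gripper_width: 0.175
```

Call:
carry_out:
  targets:
    - [[-1,-15,0,-7.7],[-1,-15,0,-7.7],[-1,-15,0,-7.7],[-1,-15,0,-7.7],[-1,-15,0,-7.7],[-1,-15,0,-7.7],[-1,-15,0,-7.7],[-1,-15,0,-7.7],[-1,-15,0,-7.7],[-1,-15,0,-7.7]]

```text
time_s: 17.7
ee_pos: [0.4409, 0.0582, 0.0665]
tcp_rot: [2.952, 0.38, 2.912]
contact_force: [0.6, -0.1, -1.4]
gripper_width: 0.183
```

Call:
carry_out:
  targets:
    - [[-1,-15,0,-7.7],[-1,-15,0,-7.7],[-1,-15,0,-7.7]]

```text
time_s: 18.0
ee_pos: [0.4421, 0.0134, 0.0621]
tcp_rot: [3.125, 0.423, -2.935]
contact_force: [-0.3, -0.1, -0.9]
gripper_width: 0.176
```

```bash
python3 - <<'E'
from h import *
spout()
t=grab('scene');cv2.imwrite('pics/s3c.png',cv2.resize(t['frame'][120:360,100:420,::-1],None,fx=2.3,fy=2.3))
E
```

```text
t 18.0 spout [0.5721 0.0383 0.045 ] pitch dn -0.02281170796378665 roll -0.5670759125959048 head 11.1613385189632 F [-0.3466 -0.1264 -0.8772] w 0.17627260379957535 q [-0.0501 -0.2926 -0.8818  0.5749  0.1206 -0.2352]
```

View pics/s3c.png

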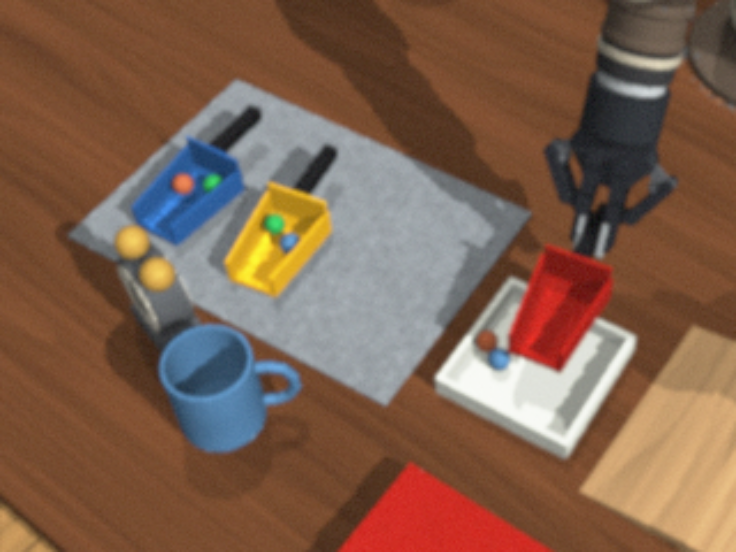

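Both red-scoop marbles are in the dish (at crop pixels (487,340) and (499,360)) and the scoop is empty. I'll put it back.

```bash
python3 - <<'E'
from h import *
g=json.load(open('g.json'));A=readout.state()['ee_pos']+Rt().apply(g['sp'])
U=A+[0,0,.04];W=np.array([.618,-.136,.07]);D=np.array([.618,-.136,.005])
plan(line(A,U,2)+line(U,W,5)+line(W,D,4),[0]*11)
E
```

```text
[[-8, 0, -18, 0], [-8, 0, -18, 0], [0, -36, 3, 0], [0, -36, 3, 0], [0, -36, 3, 0], [0, -36, 3, 0], [0, -36, 3, 0], [7, 0, 15, 0], [7, 0, 15, 0], [7, 0, 15, 0]]
[[7, 0, 15, 0]]
max 36.124783736376884 end tcp [ 0.4881 -0.1613  0.0221]
```

Call:
carry_out:
  targets:
    - [[-8,0,-18,0],[-8,0,-18,0],[0,-36,3,0],[0,-36,3,0],[0,-36,3,0],[0,-36,3,0],[0,-36,3,0],[0,0,0,0]]

```text
time_s: 18.85
ee_pos: [0.4868, -0.1649, 0.0847]
tcp_rot: [3.123, 0.423, -2.948]
contact_force: [-0.0, 0.5, -1.2]
gripper_width: 0.179
```

Call:
carry_out:
  targets:
    - [[7,0,15,0],[7,0,15,0],[7,0,15,0],[3,0,7,0],[0,0,0,0]]

```text
time_s: 19.35
ee_pos: [0.4839, -0.1596, 0.0263]
tcp_rot: [3.12, 0.421, -2.943]
contact_force: [-0.4, -0.2, -1.4]
gripper_width: 0.175
```

```bash
python3 - <<'E'
from h import *
spout()
E
```

```text
t 19.35 spout [ 0.614  -0.1354  0.0089] pitch dn 0.09835353091180443 roll -0.3203590801461968 head 10.81782292479264 F [-0.3551 -0.2113 -1.4302] w 0.17543567240905217 q [-0.4771 -0.0487 -0.7687  0.5281  0.2756 -0.635 ]
```

Call:
carry_out:
  targets:
    - [[2,0,5,0],[0,0,0,0]]

```text
time_s: 19.55
ee_pos: [0.4852, -0.1605, 0.0223]
tcp_rot: [3.122, 0.423, -2.942]
contact_force: [-1.6, 0.3, -0.7]
gripper_width: 0.18
```

Call:
carry_out:
  targets:
    - [[0,0,0,0],[0,0,0,0],[0,0,0,0],[0,0,-15,0],[0,0,-35,0],[0,0,-40,0],[0,0,-30,0],[0,0,0,0]]
  jaw: 0.6

```text
time_s: 20.35
ee_pos: [0.4385, -0.1743, 0.1364]
tcp_rot: [3.128, 0.428, -2.942]
contact_force: [-0.1, -0.8, 0.4]
gripper_width: 0.597
```

```bash
cat >> h.py <<'E'
def blobs(im):
    f=cv2.cvtColor(im['frame'],cv2.COLOR_RGB2HSV)[130:285,240:530]
    for n,lo,hi in(('red',(0,170,60),(6,255,255)),('yel',(20,150,80),(32,255,255)),('blu',(105,170,40),(115,255,255)),('dish',(0,0,185),(180,25,255))):
        m=cv2.inRange(f,lo,hi);k,l,st,c=cv2.connectedComponentsWithStats(m)
        i=1+np.argmax(st[1:,4]);print(n,c[i]+[240,130],st[i,4],end='; ')
    print()
E
python3 - <<'E'
from h import *
import pickle
info();blobs(pickle.load(open('top0.pkl','rb')));blobs(grab('top','t2.png'))
g=grip_goal((.513,-.2847),.1);to(g)
E
```

```text
t 20.35 pos [ 0.4385 -0.1743  0.1364] lean deg 24.546228278092396 dir 13.377325994745231 x [-0.8916 -0.1808 -0.4152] y [-0.2043  0.9788  0.0126] q [-0.566  -0.2087 -0.6414  0.8299  0.3025 -0.7218]
red [268.76   138.1476] 1050; yel [420.233  187.4983] 1146; blu [483.4048 177.9107] 168; dish [296.0267 210.2352] 2883; 
red [369.3042 204.5367] 1200; yel [420.2298 187.5079] 1136; blu [467.125  203.1667] 24; dish [292.4209 209.1948] 3127; 
tool mm [  -7. -125.   25.] len 128.0 rows 3.0
```

Call:
carry_out:
  targets:
    - [[-2,-32,6,-1.5],[-2,-32,6,-1],[-2,-32,6,0],[-1,-29,7,0],[0,0,0,0]]

```text
time_s: 20.9
ee_pos: [0.4828, -0.2925, 0.1082]
tcp_rot: [3.14, 0.421, -2.897]
contact_force: [0.0, -0.2, 0.1]
gripper_width: 0.597
```

```bash
python3 - <<'E'
from h import *
info();to(grip_goal((.513,-.2847)))
E
```

```text
t 20.9 pos [ 0.4828 -0.2925  0.1082] lean deg 24.139006814335403 dir 14.236428760732409 x [-0.8855 -0.2208 -0.4089] y [-0.2426  0.9701  0.0015] q [-0.7223  0.0358 -0.4793  0.8079  0.3443 -0.9237]
tool mm [-0.  0. 95.] len 95.0 rows 2.0
```

Call:
carry_out:
  targets:
    - [[0,0,25,0],[0,0,25,0],[0,0,25,0],[0,0,14,0],[0,0,7,0],[0,0,0,0]]

```text
time_s: 21.5
ee_pos: [0.5197, -0.2794, 0.0217]
tcp_rot: [3.139, 0.421, -2.895]
contact_force: [0.0, -0.2, 0.1]
gripper_width: 0.602
```

```bash
python3 - <<'E'
from h import *
info();to(grip_goal((.513,-.2847)))
E
```

```text
t 21.5 pos [ 0.5197 -0.2794  0.0217] lean deg 24.139713395328044 dir 14.465443020478961 x [-0.8849 -0.2228 -0.409 ] y [-0.2451  0.9695  0.0022] q [-0.6555  0.1422 -0.5718  0.5878  0.3282 -0.8578]
tool mm [-0. -3. -0.] len 3.0 rows 1.0
```

Call:
carry_out:
  targets:
    - [[0,-3,0,0],[0,0,0,0],[0,0,0,0],[0,0,0,0],[0,0,0,0],[0,0,0,0],[0,0,0,0]]
  jaw: 0
  grip_force: 50

```text
time_s: 22.2
ee_pos: [0.5216, -0.2843, 0.0243]
tcp_rot: [-3.14, 0.424, -2.894]
contact_force: [-3.1, -0.3, 5.9]
gripper_width: 0.177
```

```bash
python3 - <<'E'
from h import *
save_grasp(13.6);spout();im=grab('top');blobs(im)
g=json.load(open('g.json'));A=readout.state()['ee_pos']+Rt().apply(g['sp'])
U=A+[0,0,.085];W=np.array([.5665,.043,.088]);P=np.array([.5665,.043,.045])
plan(line(A,U,5)+line(U,W,10)+line(W,P,3),[0]*18)
E
```

```text
t 22.2 spout [ 0.6502 -0.2532  0.003 ] pitch dn -4.778390732832133e-15 roll 7.740724328955848e-16 head 13.6 F [-3.118  -0.3296  5.9315] w 0.17691976804130008 q [-0.6606  0.1444 -0.5635  0.5903  0.3293 -0.8618]
red [369.2862 204.5017] 1202; yel [420.5604 187.1703] 1151; blu [460.7172 185.9697] 99; dish [294.9479 210.5104] 2745; 
[[-7, 0, -15, 0], [-7, 0, -15, 0], [-7, 0, -15, 0], [-7, 0, -15, 0], [-7, 0, -15, 0], [1, 31, 0, 0], [1, 31, 0, 0], [1, 31, 0, 0], [1, 31, 0, 0], [1, 31, 0, 0]]
[[1, 31, 0, 0], [1, 31, 0, 0], [1, 31, 0, 0], [1, 31, 0, 0], [1, 31, 0, 0], [6, 0, 13, 0], [6, 0, 13, 0], [6, 0, 13, 0]]
max 31.016124838541646 end tcp [0.4379 0.0119 0.0663]
```

Call:
carry_out:
  targets:
    - [[-4,0,-8,0],[-7,0,-15,0],[-7,0,-15,0],[-7,0,-15,0],[-7,0,-15,0],[-5,0,-11,0],[1,15,0,0],[1,25,0,0],[1,32,0,0],[1,32,0,0]]

```text
time_s: 23.25
ee_pos: [0.4917, -0.1814, 0.1072]
tcp_rot: [3.14, 0.421, -2.896]
contact_force: [1.3, 0.9, -1.2]
gripper_width: 0.177
```

Call:
carry_out:
  targets:
    - [[1,32,0,0],[1,32,0,0],[1,32,0,0],[1,32,0,0],[1,32,0,0],[1,25,0,0],[1,15,0,0],[0,0,0,0]]

```text
time_s: 24.05
ee_pos: [0.4361, 0.011, 0.1044]
tcp_rot: [3.141, 0.421, -2.892]
contact_force: [0.5, -0.0, -1.5]
gripper_width: 0.177
```

```bash
python3 - <<'E'
from h import *
spout();im=grab('top');blobs(im)
g=json.load(open('g.json'));A=readout.state()['ee_pos']+Rt().apply(g['sp'])
P=np.array([.5665,.043,.045])
plan(line(A,P,4)+[P]*10,[0]*4+[8]*10)
E
```

```text
t 24.05 spout [0.5645 0.0426 0.0827] pitch dn 0.1750374009969819 roll 0.13966039961499813 head 13.82707759613666 F [ 0.5361 -0.0228 -1.4836] w 0.17692774079874518 q [-0.0599 -0.339  -0.8109  0.6959  0.1259 -0.2843]
red [369.206  204.6112] 1209; yel [291.0188 220.701 ] 1224; blu [466.0714 202.9643] 28; dish [296.7625 200.8219] 1516; 
[[4, 0, 9, 0], [4, 0, 9, 0], [4, 0, 9, 0], [4, 0, 9, 0], [-1, 16, 0, 8], [-1, 16, 0, 8], [-1, 16, 0, 8], [-1, 16, 0, 8], [-1, 16, 0, 8], [-1, 16, 0, 8]]
[[-1, 16, 0, 8], [-1, 16, 0, 8], [-1, 16, 0, 8], [-1, 16, 0, 8]]
max 16.0312195418814 end tcp [0.4939 0.1383 0.105 ]
```

Call:
carry_out:
  targets:
    - [[4,0,9,0],[4,0,9,0],[4,0,9,0],[3,1,8,0],[0,0,0,0],[-1,8,0,4],[-1,13,0,7],[-1,16,0,8],[-1,16,0,8],[-1,16,0,8]]

```text
time_s: 25.1
ee_pos: [0.4417, 0.0785, 0.0767]
tcp_rot: [2.887, 0.342, 2.727]
contact_force: [-0.1, -0.4, -0.1]
gripper_width: 0.175
```

Call:
carry_out:
  targets:
    - [[-1,16,0,8],[-1,16,0,8],[-1,16,0,8],[-1,16,0,8],[-1,16,0,8]]

```text
time_s: 25.6
ee_pos: [0.4876, 0.1371, 0.1031]
tcp_rot: [2.731, 0.104, 2.052]
contact_force: [-0.6, -0.1, -1.1]
gripper_width: 0.176
```

```bash
python3 - <<'E'
from h import *
spout()
g=json.load(open('g.json'));A=readout.state()['ee_pos']+Rt().apply(g['sp'])
P=np.array([.5665,.043,.038])
plan([A+(P-A)*min(1,k/8) for k in range(1,17)],[6.6]*16)
E
```

```text
t 25.6 spout [0.5676 0.0455 0.0468] pitch dn 16.52629140191304 roll 23.3323042217899 head -53.03330388042585 F [-0.5512 -0.0554 -1.0658] w 0.17575827925129547 q [ 0.2824 -0.2014 -0.7244  0.625  -0.0141  1.3469]
[[-1, 12, 1, 6.6], [-1, 12, 1, 6.6], [-1, 12, 1, 6.6], [-1, 12, 1, 6.6], [-1, 12, 1, 6.6], [-1, 12, 1, 6.6], [-1, 12, 1, 6.6], [-1, 12, 1, 6.6], [-1, 13, 0, 6.6], [-1, 13, 0, 6.6]]
[[-1, 13, 0, 6.6], [-1, 13, 0, 6.6], [-1, 13, 0, 6.6], [-1, 13, 0, 6.6], [-1, 13, 0, 6.6], [-1, 13, 0, 6.6]]
max 13.038404810405298 end tcp [0.6366 0.0576 0.1513]
```

Call:
carry_out:
  targets:
    - [[-1,12,1,6.6],[-1,12,1,6.6],[-1,12,1,6.6],[-1,12,1,6.6],[-1,12,1,6.6],[-1,12,1,6.6],[-1,12,1,6.6],[-1,12,1,6.6],[-1,13,0,6.6],[-1,13,0,6.6]]

```text
time_s: 26.6
ee_pos: [0.5972, 0.1233, 0.1406]
tcp_rot: [2.867, -0.326, 0.968]
contact_force: [-0.2, -0.1, -1.0]
gripper_width: 0.174
```

Call:
carry_out:
  targets:
    - [[-1,13,0,6.6],[-1,13,0,6.6],[-1,13,0,6.6],[-1,13,0,6.6],[-1,13,0,6.6],[0,0,0,0],[0,0,0,0],[0,0,0,0],[0,0,0,0],[0,0,0,0]]

```text
time_s: 27.6
ee_pos: [0.6315, 0.071, 0.1499]
tcp_rot: [3.094, -0.421, 0.363]
contact_force: [0.0, -0.4, -0.9]
gripper_width: 0.174
```

```bash
python3 - <<'E'
from h import *
spout()
g=json.load(open('g.json'));A=readout.state()['ee_pos']+Rt().apply(g['sp'])
P=np.array([.5665,.043,.047])
plan([A+(P-A)*min(1,k/4) for k in range(1,24)],[-7.6]*23)
E
```

```text
t 27.6 spout [0.5651 0.0434 0.0368] pitch dn 48.39794877713451 roll 2.1487977799825906 head -158.29897088211274 F [ 0.0462 -0.3711 -0.9001] w 0.1742482093482079 q [ 0.0803  0.0247 -0.4146  0.7136  0.0684  2.8835]
[[0, -14, -2, -7.6], [0, -14, -2, -7.6], [0, -14, -2, -7.6], [0, -14, -2, -7.6], [-1, -15, 0, -7.6], [-1, -15, 0, -7.6], [-1, -15, 0, -7.6], [-1, -15, 0, -7.6], [-1, -15, 0, -7.6], [-1, -15, 0, -7.6]]
[[-1, -15, 0, -7.6], [-1, -15, 0, -7.6], [-1, -15, 0, -7.6], [-1, -15, 0, -7.6], [-1, -15, 0, -7.6], [-1, -15, 0, -7.6], [-1, -15, 0, -7.6], [-1, -15, 0, -7.6], [-1, -15, 0, -7.6], [-1, -15, 0, -7.6]]
[[-1, -15, 0, -7.6], [-1, -15, 0, -7.6], [-1, -15, 0, -7.6]]
max 15.033296378372908 end tcp [0.4384 0.0102 0.0685]
```

Call:
carry_out:
  targets:
    - [[0,-14,-2,-7.6],[0,-14,-2,-7.6],[0,-14,-2,-7.6],[0,-14,-2,-7.6],[-1,-15,0,-7.6],[-1,-15,0,-7.6],[-1,-15,0,-7.6],[-1,-15,0,-7.6],[-1,-15,0,-7.6],[-1,-15,0,-7.6]]

```text
time_s: 28.6
ee_pos: [0.5225, 0.1447, 0.1193]
tcp_rot: [2.722, -0.055, 1.697]
contact_force: [0.4, 0.2, -1.5]
gripper_width: 0.177
```

Call:
carry_out:
  targets:
    - [[-1,-15,0,-7.6],[-1,-15,0,-7.6],[-1,-15,0,-7.6],[-1,-15,0,-7.6],[-1,-15,0,-7.6],[-1,-15,0,-7.6],[-1,-15,0,-7.6],[-1,-15,0,-7.6],[-1,-15,0,-7.6],[-1,-15,0,-7.6]]

```text
time_s: 29.6
ee_pos: [0.4327, 0.0493, 0.0696]
tcp_rot: [2.977, 0.392, 2.979]
contact_force: [0.7, 0.8, -0.8]
gripper_width: 0.175
```

Call:
carry_out:
  targets:
    - [[-1,-15,0,-7.6],[-1,-14,0,-7],[-1,-10,0,-5],[0,0,0,0]]

```text
time_s: 30.0
ee_pos: [0.4361, 0.01, 0.0668]
tcp_rot: [3.123, 0.423, -2.942]
contact_force: [1.2, -0.5, -1.3]
gripper_width: 0.176
```

```bash
python3 - <<'E'
from h import *
spout()
t=grab('scene');cv2.imwrite('pics/s4c.png',cv2.resize(t['frame'][120:360,100:420,::-1],None,fx=2.3,fy=2.3))
blobs(grab('top'))
g=json.load(open('g.json'));A=readout.state()['ee_pos']+Rt().apply(g['sp'])
U=A+[0,0,.045];W=np.array([.649,-.253,.09]);D=np.array([.649,-.253,.003])
plan(line(A,U,2)+line(U,W,10)+line(W,D,5),[0]*17)
E
```

```text
t 30.0 spout [0.5657 0.0364 0.0453] pitch dn 0.08111984794615788 roll 1.040258535561406 head 11.368730323461365 F [ 1.2467 -0.4618 -1.2908] w 0.17560535374455818 q [-0.0607 -0.3105 -0.8818  0.5936  0.1237 -0.2391]
red [369.2804 204.5399] 1202; yel [293.5688 223.8423] 1294; blu [466.9167 203.2083] 24; dish [291.0596 201.5678] 1594; 
[[-9, 0, -21, 0], [-9, 0, -21, 0], [-2, -30, 0, 0], [-2, -30, 0, 0], [-2, -30, 0, 0], [-2, -30, 0, 0], [-2, -30, 0, 0], [-2, -30, 0, 0], [-2, -30, 0, 0], [-2, -30, 0, 0]]
[[-2, -30, 0, 0], [-2, -30, 0, 0], [7, 0, 16, 0], [7, 0, 16, 0], [7, 0, 16, 0], [7, 0, 16, 0], [7, 0, 16, 0]]
max 30.066592756745816 end tcp [ 0.5194 -0.2793  0.0245]
```

View pics/s4c.png

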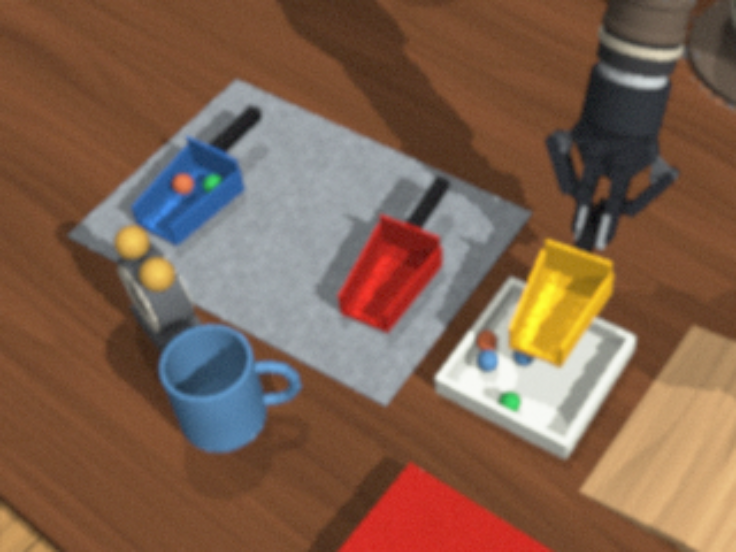

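Four marbles are in the dish and the yellow scoop is empty, so I'll return yellow.

Call:
carry_out:
  targets:
    - [[-9,0,-21,0],[-9,0,-21,0],[-2,-30,0,0],[-2,-30,0,0],[-2,-30,0,-1],[-2,-30,0,-1],[-2,-30,0,0],[-2,-30,0,0],[-2,-30,0,0],[-2,-30,0,0]]

```text
time_s: 31.1
ee_pos: [0.504, -0.2212, 0.1167]
tcp_rot: [3.138, 0.423, -2.903]
contact_force: [1.2, 0.2, -1.2]
gripper_width: 0.177
```

Call:
carry_out:
  targets:
    - [[-2,-30,0,0],[-2,-30,0,0],[7,0,16,0],[7,0,16,0],[7,0,16,0],[0,0,0,0]]

```text
time_s: 31.7
ee_pos: [0.5205, -0.276, 0.0629]
tcp_rot: [3.134, 0.419, -2.905]
contact_force: [-1.3, 1.2, -1.0]
gripper_width: 0.177
```

```bash
python3 - <<'E'
from h import *
spout();D=np.array([.649,-.253,.003])
plan([D],[0])
E
```

```text
t 31.7 spout [ 0.6492 -0.2455  0.0409] pitch dn 0.2801405672506247 roll 0.49605430328753913 head 13.247108615538535 F [-1.267   1.2363 -0.9881] w 0.17702477240864198 q [-0.6488  0.1015 -0.5163  0.6842  0.3261 -0.8431]
[[17, -7, 34, 0]]
max 38.65229618017538 end tcp [ 0.5204 -0.2834  0.025 ]
```

Call:
carry_out:
  targets:
    - [[5,-3,11,0],[6,-4,11,0],[5,0,11,0],[0,0,1,0],[0,0,0,0]]

```text
time_s: 32.2
ee_pos: [0.5225, -0.2845, 0.0277]
tcp_rot: [3.137, 0.422, -2.903]
contact_force: [-0.9, 0.1, -0.8]
gripper_width: 0.177
```

Call:
carry_out:
  targets:
    - [[0,0,0,0],[0,0,0,0],[0,0,0,0],[0,0,-15,0],[0,0,-35,0],[0,0,-40,0],[0,0,-30,0],[0,0,0,0]]
  jaw: 0.6

```text
time_s: 33.0
ee_pos: [0.4762, -0.2989, 0.1432]
tcp_rot: [-3.137, 0.428, -2.901]
contact_force: [0.6, 0.1, 0.7]
gripper_width: 0.602
```

```bash
python3 - <<'E'
from h import *
import pickle
info();im=grab('top');blobs(im)
a=cv2.cvtColor(im['frame'],6).astype(int)[150:250,445:510];b=cv2.cvtColor(pickle.load(open('top0.pkl','rb'))['frame'],6).astype(int)[150:250,445:510]
print('blue area diff',np.abs(a-b).mean())
to(grip_goal((.5217,-.3943),.1))
E
```

```text
t 33.0 pos [ 0.4762 -0.2989  0.1432] lean deg 24.511671975681136 dir 13.206940713127292 x [-0.8836 -0.2172 -0.4149] y [-0.2369  0.9715 -0.004 ] q [-0.7417  0.0086 -0.4294  0.8813  0.3498 -0.9371]
red [369.2931 204.5445] 1201; yel [421.1293 187.4311] 1292; blu [466.7273 203.2727] 22; dish [290.5829 210.9202] 3119; 
blue area diff 26.132923076923078
tool mm [  22. -104.   20.] len 108.0 rows 3.0
```

```bash
python3 - <<'E'
from h import *
im=grab('top');cv2.imwrite('pics/t3c.png',cv2.resize(im['frame'][135:285,325:525,::-1],None,fx=3.7,fy=3.7,interpolation=2))
E
```

```text
(no output)
```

View pics/t3c.png

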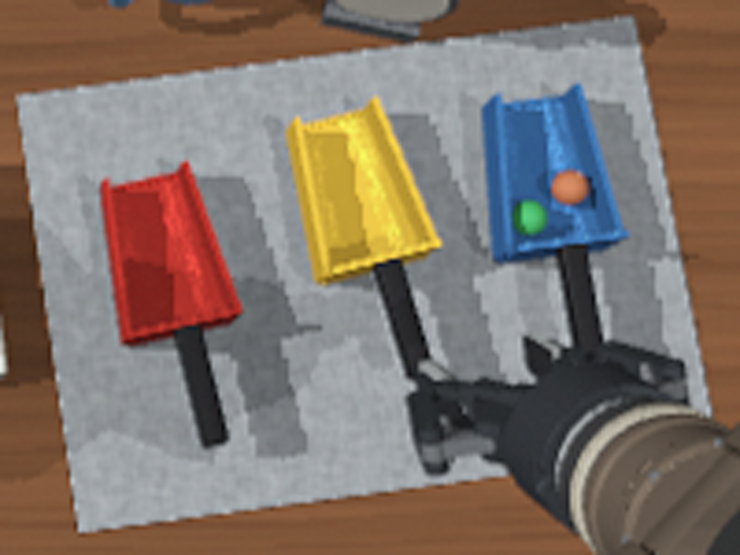

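The red and yellow scoops stand on the mat and the blue scoop hasn't moved (spout at (540,95), handle at (580,300)).

Call:
carry_out:
  targets:
    - [[6,-27,5,3.5],[6,-27,5,3.3],[6,-27,5,0],[4,-23,5,0],[0,0,0,0]]

```text
time_s: 33.6
ee_pos: [0.4807, -0.4015, 0.1037]
tcp_rot: [3.082, 0.417, -3.035]
contact_force: [-0.6, 0.3, -0.2]
gripper_width: 0.6
```

```bash
python3 - <<'E'
from h import *
info();to(grip_goal((.5217,-.3943)))
E
```

```text
t 33.6 pos [ 0.4807 -0.4015  0.1037] lean deg 24.11534443770781 dir 14.450873510492826 x [-0.9092 -0.0971 -0.405 ] y [-0.1299  0.99    0.0543] q [-0.8704  0.1931 -0.3062  0.8799  0.3771 -0.9527]
tool mm [-12.  -2.  95.] len 95.0 rows 2.0
```

Call:
carry_out:
  targets:
    - [[-4,-1,25,0],[-4,-1,25,0],[-4,0,25,0],[0,0,14,0],[0,0,6,0],[0,0,0,0]]

```text
time_s: 34.2
ee_pos: [0.5299, -0.3905, 0.0242]
tcp_rot: [3.084, 0.418, -3.032]
contact_force: [-0.2, -0.6, -0.7]
gripper_width: 0.598
```

```bash
python3 - <<'E'
from h import *
info();to(grip_goal((.5217,-.3943)))
E
```

```text
t 34.2 pos [ 0.5299 -0.3905  0.0242] lean deg 24.178858679339474 dir 14.383761763798647 x [-0.9084 -0.0997 -0.4062] y [-0.1322  0.9898  0.0529] q [-0.795   0.2895 -0.3719  0.688   0.3623 -0.8759]
tool mm [ 2. -2.  2.] len 3.0 rows 1.0
```

Call:
carry_out:
  targets:
    - [[1,-2,2,0],[0,0,0,0],[0,0,0,0],[0,0,0,0],[0,0,0,0],[0,0,0,0],[0,0,0,0]]
  jaw: 0
  grip_force: 50

```text
time_s: 34.9
ee_pos: [0.5305, -0.3942, 0.024]
tcp_rot: [3.087, 0.42, -3.032]
contact_force: [-3.7, -0.3, 6.0]
gripper_width: 0.178
```

```bash
python3 - <<'E'
from h import *
save_grasp(7.0);spout()
g=json.load(open('g.json'));A=readout.state()['ee_pos']+Rt().apply(g['sp'])
U=A+[0,0,.09];W=np.array([.5665,.043,.09]);P=np.array([.5665,.043,.045])
plan(line(A,U,6)+line(U,W,14)+line(W,P,3),[0]*23)
E
```

```text
t 34.9 spout [ 0.662 -0.379  0.003] pitch dn -6.464857956074552e-15 roll 5.666909704077424e-16 head 7.0 F [-3.6615 -0.2933  5.9568] w 0.17771622410843232 q [-0.7983  0.2925 -0.3691  0.6848  0.3625 -0.878 ]
[[-6, 1, -14, 0], [-6, 1, -14, 0], [-6, 1, -14, 0], [-6, 1, -14, 0], [-6, 1, -14, 0], [-6, 1, -14, 0], [3, 31, 0, 0], [3, 31, 0, 0], [3, 31, 0, 0], [3, 31, 0, 0]]
[[3, 31, 0, 0], [3, 31, 0, 0], [3, 31, 0, 0], [3, 31, 0, 0], [3, 31, 0, 0], [3, 31, 0, 0], [3, 31, 0, 0], [3, 31, 0, 0], [3, 31, 0, 0], [3, 31, 0, 0]]
[[6, -1, 14, 0], [6, -1, 14, 0], [6, -1, 14, 0]]
max 31.144823004794873 end tcp [0.435  0.0278 0.066 ]
```

Call:
carry_out:
  targets:
    - [[-4,0,-9,0],[-6,1,-14,0],[-6,1,-14,0],[-6,1,-14,0],[-6,1,-14,0],[-7,1,-16,0],[1,10,0,0],[2,20,0,0],[3,31,0,0],[3,31,0,0]]

```text
time_s: 35.9
ee_pos: [0.5077, -0.301, 0.1107]
tcp_rot: [3.083, 0.418, -3.034]
contact_force: [0.5, 0.1, -1.8]
gripper_width: 0.177
```

Call:
carry_out:
  targets:
    - [[3,31,0,0],[3,31,0,0],[3,31,0,0],[3,31,0,0],[3,31,0,0],[3,31,0,0],[3,31,0,0],[3,31,0,0],[3,31,0,0],[3,31,0,0]]

```text
time_s: 36.9
ee_pos: [0.4389, 0.0025, 0.1145]
tcp_rot: [3.084, 0.418, -3.033]
contact_force: [0.7, 0.2, -1.1]
gripper_width: 0.174
```

```bash
python3 - <<'E'
from h import *
spout();blobs(grab('top'))
g=json.load(open('g.json'));A=readout.state()['ee_pos']+Rt().apply(g['sp'])
W=np.array([.5665,.043,.085]);P=np.array([.5665,.043,.045])
plan(line(A,W,3)+line(W,P,4)+[P]*3,[0]*7+[8]*3)
E
```

```text
t 36.9 spout [0.5703 0.0178 0.0931] pitch dn 0.15026743550021415 roll 0.14775644202290633 head 7.027235548627982 F [ 0.692   0.2352 -1.1475] w 0.17428521970309074 q [-0.0846 -0.3377 -0.787   0.7209  0.1343 -0.1781]
red [369.3042 204.5367] 1200; yel [421.1431 187.4439] 1293; blu [288.7083 196.125 ] 24; dish [290.6644 203.2641] 1439; 
[[1, 7, 3, 0], [1, 7, 3, 0], [1, 7, 3, 0], [4, -1, 9, 0], [4, -1, 9, 0], [4, -1, 9, 0], [4, -1, 9, 0], [-2, 16, 0, 8], [-2, 16, 0, 8], [-2, 16, 0, 8]]
max 16.1245154965971 end tcp [0.439  0.0731 0.0734]
```

Call:
carry_out:
  targets:
    - [[1,9,3,0],[1,9,3,0],[1,7,3,0],[4,-1,9,0],[4,-1,9,0],[4,-1,9,0],[4,-1,9,0],[0,0,0,0],[-1,8,0,4],[-2,15,0,7]]

```text
time_s: 37.95
ee_pos: [0.4395, 0.0468, 0.0709]
tcp_rot: [3.001, 0.4, 3.036]
contact_force: [0.4, -0.6, -1.2]
gripper_width: 0.177
```

Call:
carry_out:
  targets:
    - [[-2,16,0,8],[-2,16,0,8],[-2,16,0,8],[-2,16,0,8],[-2,16,0,8],[-2,16,0,8],[-2,16,0,8],[-2,16,0,8]]

```text
time_s: 38.75
ee_pos: [0.5091, 0.1408, 0.1118]
tcp_rot: [2.722, 0.053, 1.937]
contact_force: [-0.8, 0.8, -1.3]
gripper_width: 0.176
```

```bash
python3 - <<'E'
from h import *
spout()
g=json.load(open('g.json'));A=readout.state()['ee_pos']+Rt().apply(g['sp'])
P=np.array([.5665,.043,.038])
plan([A+(P-A)*min(1,k/8) for k in range(1,17)],[6.3]*16)
E
```

```text
t 38.75 spout [0.5756 0.0424 0.0498] pitch dn 19.12147188739552 roll 21.178012023329373 head -59.40612853756243 F [-0.8324  0.7709 -1.3127] w 0.17603608646215543 q [ 0.2764 -0.1635 -0.6749  0.6364 -0.0117  1.4672]
[[0, 11, 1, 6.3], [-1, 11, 1, 6.3], [-1, 11, 1, 6.3], [-1, 11, 1, 6.3], [-1, 11, 1, 6.3], [-1, 11, 1, 6.3], [-2, 11, 1, 6.3], [-2, 11, 1, 6.3], [-1, 12, 0, 6.3], [-1, 12, 0, 6.3]]
[[-1, 12, 0, 6.3], [-1, 12, 0, 6.3], [-1, 12, 0, 6.3], [-1, 12, 0, 6.3], [-1, 12, 0, 6.3], [-1, 12, 0, 6.3]]
max 12.041594578792296 end tcp [0.6387 0.0511 0.1506]
```

Call:
carry_out:
  targets:
    - [[0,11,1,6.3],[-1,11,2,6.3],[-1,11,2,6.3],[-1,11,2,6.3],[-1,11,1,6.3],[-1,11,1,6.3],[-2,11,1,6.3],[-2,11,1,6.3],[-1,12,0,6.3],[-1,12,0,6.3]]

```text
time_s: 39.75
ee_pos: [0.6092, 0.1158, 0.1406]
tcp_rot: [2.891, -0.345, 0.893]
contact_force: [0.1, 0.7, -1.6]
gripper_width: 0.176
```

Call:
carry_out:
  targets:
    - [[-1,12,0,6.3],[-1,12,0,6.3],[-1,12,0,6.3],[-1,12,0,6.3],[-1,12,0,6.3],[0,0,0,0],[0,0,0,0],[0,0,0,0],[0,0,0,0],[0,0,0,0]]

```text
time_s: 40.75
ee_pos: [0.6378, 0.0656, 0.1477]
tcp_rot: [3.115, -0.422, 0.311]
contact_force: [-0.6, -0.1, -2.3]
gripper_width: 0.177
```

```bash
python3 - <<'E'
from h import *
spout()
g=json.load(open('g.json'));A=readout.state()['ee_pos']+Rt().apply(g['sp'])
P=np.array([.5665,.043,.047])
plan([A+(P-A)*min(1,k/4) for k in range(1,24)],[-7.4]*23)
E
```

```text
t 40.75 spout [0.5685 0.0446 0.0349] pitch dn 48.29140460356865 roll -0.923084760583674 head -162.0495929677458 F [-0.5733 -0.1369 -2.3034] w 0.17660986617821933 q [ 0.0689  0.037  -0.4069  0.7098  0.0729  2.9202]
[[0, -14, -3, -7.4], [0, -14, -3, -7.4], [0, -14, -3, -7.4], [0, -14, -3, -7.4], [-1, -14, 0, -7.4], [-1, -14, 0, -7.4], [-1, -14, 0, -7.4], [-1, -14, 0, -7.4], [-1, -14, 0, -7.4], [-1, -14, 0, -7.4]]
[[-1, -14, 0, -7.4], [-1, -14, 0, -7.4], [-1, -14, 0, -7.4], [-1, -14, 0, -7.4], [-1, -14, 0, -7.4], [-1, -14, 0, -7.4], [-1, -14, 0, -7.4], [-1, -14, 0, -7.4], [-1, -14, 0, -7.4], [-1, -14, 0, -7.4]]
[[-1, -14, 0, -7.4], [-1, -14, 0, -7.4], [-1, -14, 0, -7.4]]
max 14.317821063276353 end tcp [0.4352 0.0262 0.068 ]
```

Call:
carry_out:
  targets:
    - [[0,-14,-3,-7.4],[0,-14,-3,-7.4],[0,-14,-3,-7.4],[0,-14,-3,-7.4],[-1,-14,0,-7.4],[-1,-14,0,-7.4],[-1,-14,0,-7.4],[-1,-14,0,-7.4],[-1,-14,0,-7.4],[-1,-14,0,-7.4]]

```text
time_s: 41.75
ee_pos: [0.5359, 0.1436, 0.125]
tcp_rot: [2.727, -0.088, 1.621]
contact_force: [-1.4, 0.4, -1.0]
gripper_width: 0.182
```

Call:
carry_out:
  targets:
    - [[-1,-14,0,-7.4],[-1,-14,0,-7.4],[-1,-14,0,-7.4],[-1,-14,0,-7.4],[-1,-14,0,-7.4],[-1,-14,0,-7.4],[-1,-14,0,-7.4],[-1,-14,0,-7.4],[-1,-14,0,-7.4],[-1,-14,0,-7.4]]

```text
time_s: 42.75
ee_pos: [0.4441, 0.0633, 0.0762]
tcp_rot: [2.931, 0.37, 2.855]
contact_force: [-0.1, 0.5, -1.2]
gripper_width: 0.178
```

Call:
carry_out:
  targets:
    - [[-1,-14,0,-7.4],[-1,-14,0,-7.4],[-1,-12,0,-6],[0,0,0,0]]

```text
time_s: 43.15
ee_pos: [0.4435, 0.0231, 0.0715]
tcp_rot: [3.081, 0.419, -3.046]
contact_force: [-0.2, -0.2, -1.0]
gripper_width: 0.177
```

```bash
python3 - <<'E'
from h import *
spout()
t=grab('scene');cv2.imwrite('pics/s5c.png',cv2.resize(t['frame'][120:360,100:420,::-1],None,fx=2.3,fy=2.3))
blobs(grab('top'))
g=json.load(open('g.json'));A=readout.state()['ee_pos']+Rt().apply(g['sp'])
U=A+[0,0,.045];W=np.array([.661,-.378,.09]);D=np.array([.661,-.378,.003])
plan(line(A,U,2)+line(U,W,14)+line(W,D,5),[0]*21)
E
```

```text
t 43.15 spout [0.5751 0.0369 0.0503] pitch dn 0.07693512638463405 roll 0.3477589955587606 head 6.347327060478664 F [-0.2407 -0.1617 -0.9957] w 0.1771603700797229 q [-0.0193 -0.3002 -0.865   0.5959  0.1072 -0.1053]
red [369.2804 204.5399] 1202; yel [421.1431 187.4439] 1293; blu [283.75  241.125] 16; dish [288.3477 197.3557] 880; 
[[-9, 1, -21, 0], [-9, 1, -21, 0], [-3, -30, 0, 0], [-3, -30, 0, 0], [-3, -30, 0, 0], [-3, -30, 0, 0], [-3, -30, 0, 0], [-3, -30, 0, 0], [-3, -30, 0, 0], [-3, -30, 0, 0]]
[[-3, -30, 0, 0], [-3, -30, 0, 0], [-3, -30, 0, 0], [-3, -30, 0, 0], [-3, -30, 0, 0], [-3, -30, 0, 0], [7, -1, 16, 0], [7, -1, 16, 0], [7, -1, 16, 0], [7, -1, 16, 0]]
[[7, -1, 16, 0]]
max 30.14962686336267 end tcp [ 0.5294 -0.3917  0.0242]
```

View pics/s5c.png

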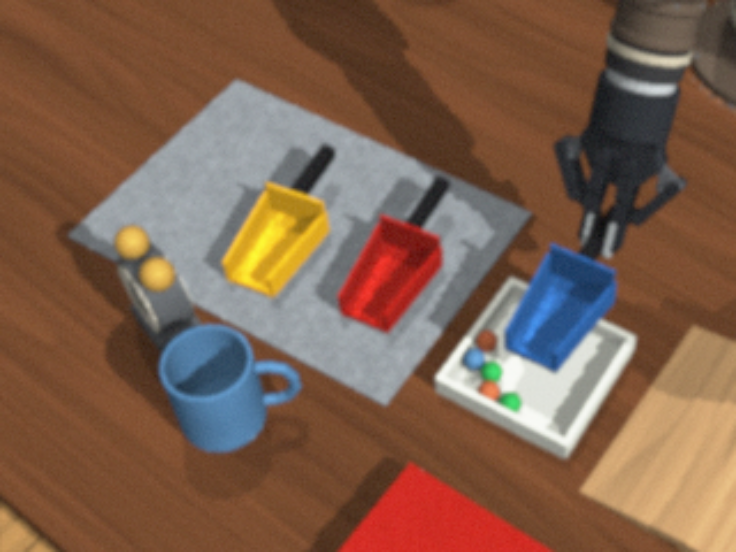

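Five marbles are visible and the second blue one is probably behind the pan. The blue scoop is empty, so I'll return it.

Call:
carry_out:
  targets:
    - [[-9,1,-21,0],[-9,1,-21,0],[-3,-30,0,0],[-3,-30,0,0],[-3,-30,0,0],[-3,-30,0,0],[-3,-30,0,0],[-3,-30,0,0],[-3,-30,0,0],[-3,-30,0,0]]

```text
time_s: 44.25
ee_pos: [0.4942, -0.2131, 0.1135]
tcp_rot: [3.079, 0.419, -3.047]
contact_force: [-0.1, 0.1, -1.5]
gripper_width: 0.178
```

Call:
carry_out:
  targets:
    - [[-3,-30,0,0],[-3,-30,0,0],[-3,-30,0,0],[-3,-30,0,0],[-3,-30,0,0],[-3,-30,0,0],[7,-1,16,0],[7,-1,16,0],[7,-1,16,0],[0,0,0,0]]

```text
time_s: 45.25
ee_pos: [0.5313, -0.3874, 0.0549]
tcp_rot: [3.075, 0.415, -3.048]
contact_force: [-0.3, 0.8, -1.3]
gripper_width: 0.181
```

```bash
python3 - <<'E'
from h import *
spout();D=np.array([.661,-.378,.003])
plan([D],[0])
E
```

```text
t 45.25 spout [ 0.6628 -0.3734  0.0332] pitch dn 0.30422935479016455 roll 0.6369465329736297 head 6.371577961138684 F [-0.3037  0.7588 -1.3367] w 0.18100427482251336 q [-0.7892  0.2634 -0.3321  0.7554  0.3606 -0.8565]
[[14, -6, 26, 0]]
max 30.133038346638727 end tcp [ 0.5295 -0.392   0.0247]
```

Call:
carry_out:
  targets:
    - [[5,-3,9,0],[5,-3,9,0],[4,0,8,0],[0,0,1,0],[0,0,0,0]]

```text
time_s: 45.75
ee_pos: [0.5307, -0.3937, 0.0271]
tcp_rot: [3.079, 0.418, -3.046]
contact_force: [-0.2, -0.3, -0.7]
gripper_width: 0.176
```

Call:
carry_out:
  targets:
    - [[0,0,0,0],[0,0,0,0],[0,0,0,0],[0,0,-15,0],[0,0,-35,0],[0,0,-40,0],[0,0,-30,0],[0,0,-30,0],[0,0,0,0]]
  jaw: 0.6

```text
time_s: 46.65
ee_pos: [0.4717, -0.411, 0.1698]
tcp_rot: [3.087, 0.423, -3.044]
contact_force: [0.6, 0.5, 0.6]
gripper_width: 0.6
```

```bash
python3 - <<'E'
from h import *
info()
im=grab('top','t4.png');blobs(im)
cv2.imwrite('pics/t4c.png',cv2.resize(im['frame'][135:285,250:520,::-1],None,fx=2.9,fy=2.9,interpolation=2))
to([.655,.037,.10])
E
```

```text
t 46.65 pos [ 0.4717 -0.411   0.1698] lean deg 24.446052063594433 dir 13.14914257887255 x [-0.9074 -0.0887 -0.4108] y [-0.1195  0.9916  0.0497] q [-0.8939  0.1586 -0.2005  1.0175  0.3824 -0.9654]
red [369.2246 204.4626] 1202; yel [421.1169 187.4569] 1300; blu [467.2968 185.9355] 155; dish [293.9175 213.2484] 2291; 
tool mm [-178.  418.  178.] len 488.0 rows 10.0
```

View pics/t4c.png

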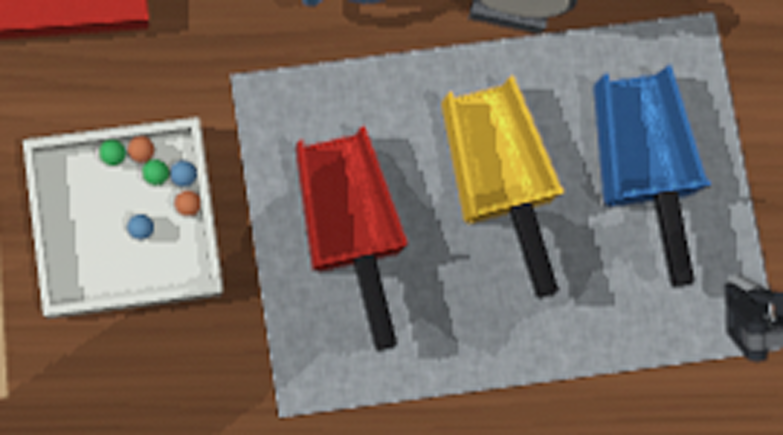

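All six marbles are in the dish and all three scoops stand on the mat. Next I'll make a depth-based dish tracker and plan the sideways nudge.

```bash
cat >> h.py <<'E'
F=np.array([.5224,.1297]);u=np.array([-.0665,.9978]);rx=np.array([.9978,.0665])
def W(a,b,z): return np.array([*(F+a*rx+b*u),z])
def dish(im):
    K=im['mtx'];R=np.array(im['R']);t=np.array(im['t']).ravel();d=im['depth']
    v,uu=np.mgrid[0:480,0:640];c=np.linalg.inv(K)@np.c_[uu.ravel(),v.ravel(),np.ones(uu.size)].T*d.ravel()
    X=(R.T@(c-t[:,None])).T
    hsv=cv2.cvtColor(im['frame'],cv2.COLOR_RGB2HSV).reshape(-1,3)
    m=(d.ravel()>0)&(X[:,0]>.38)&(X[:,0]<.69)&(X[:,1]>-.06)&(X[:,1]<.45)&(X[:,2]>.012)&(X[:,2]<.055)&(hsv[:,1]<40)&(hsv[:,2]>90)
    k,l,st,_=cv2.connectedComponentsWithStats(cv2.dilate(m.reshape(480,640).astype(np.uint8),np.ones((3,3))))
    i=1+np.argmax(st[1:,4]);m&=(l.ravel()==i)
    P=X[m][:,:2].astype(np.float32);rc=cv2.minAreaRect(P*1000)
    cc=np.array(rc[0])/1000-F;a=rc[2]
    while a>45:a-=90
    while a<-45:a+=90
    print('dish c',np.array(rc[0]),'size',rc[1],'yaw rel riser',round(a-3.81,1),'riser a,b',cc@rx*1000,cc@u*1000,'zmed',np.median(X[m][:,2]))
E
python3 - <<'E'
from h import *
import pickle
im=grab('top');dish(im);dish(pickle.load(open('top0.pkl','rb')))
d=[px(im,250+x/2.9,135+y/2.9,.024) for x,y in((23,140),(198,118),(221,292),(44,316))]
c=np.mean(d,0)[:2]-F;print('hand',np.mean(d,0),c@rx,c@u)
R=Rt()
# board tops
for p in ((.11,.28),(-.11,.28)):pass
to(W(.125,-.10,.12))
print(W(.125,-.1,.12))
E
```

```text
dish c [552.4135  31.975 ] size (141.17628479003906, 140.06556701660156) yaw rel riser 2.9 riser a,b 23.44877262886052 -99.50587850509645 zmed 0.023988222360701097
dish c [552.1618  31.94  ] size (141.10174560546875, 139.9119873046875) yaw rel riser 2.8 riser a,b 23.195285601882993 -99.52412741256717 zmed 0.024051764059006133
hand [0.5521 0.0306 0.024 ] 0.023066717394472174 -0.10088015311422502
tool mm [-187.  419.  158.] len 486.0 rows 10.0
[0.6538 0.0382 0.12  ]
```

Call:
carry_out:
  targets:
    - [[-18,42,13,1],[-18,42,15,1],[-18,42,15,0],[-18,42,15,0],[-18,42,15,0],[-18,42,15,0],[-18,42,15,0],[-18,42,15,0],[-18,42,15,0],[-18,42,15,0]]
  jaw: 0.7

```text
time_s: 47.75
ee_pos: [0.6547, 0.0361, 0.129]
tcp_rot: [3.064, 0.414, -3.083]
contact_force: [1.0, -1.0, 1.1]
gripper_width: 0.7
```

```bash
python3 - <<'E'
from h import *
info();to(W(.128,-.10,.05));to(W(.128,-.10,.010))
E
```

```text
t 47.75 pos [0.6547 0.0361 0.129 ] lean deg 24.133655723493487 dir 14.240919426006819 x [-0.9138 -0.0535 -0.4027] y [-0.0893  0.9935  0.0707] q [ 0.0119  0.0787 -0.4034  0.6779  0.096  -0.0428]
tool mm [30. -3. 73.] len 79.0 rows 2.0
tool mm [ 46.  -6. 110.] len 119.0 rows 3.0
```

Call:
carry_out:
  targets:
    - [[10,-1,22,1.2],[10,-1,22,0],[10,-1,22,0],[9,-1,22,0],[7,-1,18,0],[0,0,0,0]]

```text
time_s: 48.35
ee_pos: [0.652, 0.0381, 0.0098]
tcp_rot: [3.055, 0.406, -3.106]
contact_force: [-1.0, 0.4, 0.3]
gripper_width: 0.7
```

```bash
python3 - <<'E'
from h import *
info();to(W(.088,-.10,.010)); dish(grab('top'))
e=readout.state()['ee_pos'][:2]-F;print('tcp a,b',e@rx,e@u)
E
```

```text
t 48.35 pos [0.652  0.0381 0.0098] lean deg 23.77114836117294 dir 14.437360725079303 x [-0.918  -0.0327 -0.3952] y [-0.0696  0.9944  0.0795] q [ 0.0156  0.1784 -0.573   0.4147  0.0945 -0.0184]
tool mm [ 32.   0. -14.] len 35.0 rows 1.0
dish c [610.7253 107.6715] size (1.7223968505859375, 5.809016704559326) yaw rel riser -23.1 riser a,b 86.66606844909667 -27.853690151367193 zmed 0.024117072023786816
tcp a,b 0.12461942835607483 -0.10023875487489302
```

Call:
carry_out:
  targets:
    - [[5,0,-2,0],[5,0,-2,0],[5,0,-2,0],[4,0,-2,0],[4,0,-2,0],[4,0,-2,0],[0,0,0,0]]

```text
time_s: 49.1
ee_pos: [0.6259, 0.0354, 0.0158]
tcp_rot: [3.055, 0.415, -3.107]
contact_force: [0.0, 0.1, 0.3]
gripper_width: 0.705
```

```bash
python3 - <<'E'
from h import *
info()
e=readout.state()['ee_pos'][:2]-F;print('tcp a,b',e@rx,e@u, readout.state()['contact_force'])
t=grab('scene');cv2.imwrite('pics/s6c.png',cv2.resize(t['frame'][200:420,230:540,::-1],None,fx=2.5,fy=2.5))
E
```

```text
t 49.1 pos [0.6259 0.0354 0.0158] lean deg 24.27492750553894 dir 14.092822374580676 x [-0.9144 -0.0318 -0.4035] y [-0.0694  0.9945  0.0789] q [ 0.0114  0.1218 -0.6298  0.4058  0.0957 -0.0215]
tcp a,b 0.09698383701057035 -0.10102156317452422 [0.0289 0.1365 0.2824]
```

View pics/s6c.png

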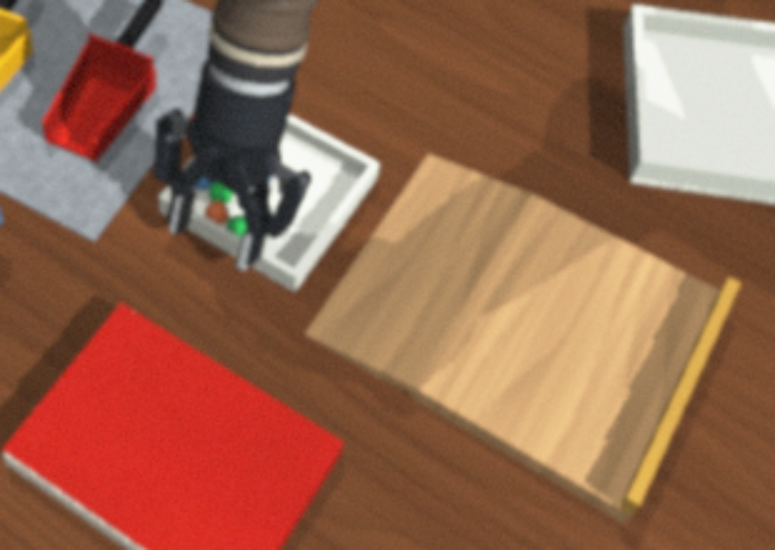

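Call:
carry_out:
  targets:
    - [[-9,0,4,0],[5,-1,9,0],[0,0,0,0],[5,0,-2,0],[5,0,-2,0],[4,0,-2,0],[4,0,-2,0],[0,0,0,0]]

```text
time_s: 49.95
ee_pos: [0.6147, 0.0345, 0.0053]
tcp_rot: [3.055, 0.415, -3.107]
contact_force: [-0.2, -0.5, -0.6]
gripper_width: 0.697
```

```bash
python3 - <<'E'
from h import *
info()
e=readout.state()['ee_pos'][:2]-F;print('tcp a,b',e@rx,e@u, readout.state()['contact_force'])
to(W(.088,-.1,.010))
E
```

```text
t 49.95 pos [0.6147 0.0345 0.0053] lean deg 24.23997960472411 dir 14.130578784727023 x [-0.9147 -0.0319 -0.4029] y [-0.0694  0.9945  0.079 ] q [ 0.0098  0.115  -0.6652  0.3781  0.0965 -0.023 ]
tcp a,b 0.08577808573071367 -0.10114948944802349 [-0.208  -0.5087 -0.6396]
tool mm [-4.  2. -3.] len 5.0 rows 1.0
```

Call:
carry_out:
  targets:
    - [[-10,0,4,0],[-10,0,4,0],[-15,2,-34,0],[-18,3,-40,0],[-18,3,-40,0],[0,0,0,8.4],[0,0,0,8.4],[0,0,0,8.4],[0,0,0,8.4],[0,0,0,8.4]]

```text
time_s: 50.95
ee_pos: [0.6386, 0.0342, 0.131]
tcp_rot: [2.795, 0.247, 2.412]
contact_force: [0.1, 0.3, 0.1]
gripper_width: 0.701
```

Call:
carry_out:
  targets:
    - [[0,0,0,8.4],[0,0,0,8.4],[0,0,0,8.4],[0,0,0,8.4],[0,0,0,8.4],[0,0,0,5]]
  jaw: 0.4

```text
time_s: 51.55
ee_pos: [0.6386, 0.0342, 0.1309]
tcp_rot: [2.725, -0.074, 1.652]
contact_force: [-0.1, 0.6, 0.6]
gripper_width: 0.401
```

```bash
python3 - <<'E'
from h import *
info()
dish(grab('top'));dish(grab('scene'))
to(W(0,-.205,.13))
E
```

```text
t 51.55 pos [0.6386 0.0342 0.1309] lean deg 24.236193168544805 dir 14.134148592730362 x [-0.0811  0.994   0.0739] y [0.9138 0.0446 0.4038] q [ 0.0088  0.0465 -0.4344  0.6775  0.0969  1.5341]Traceback (most recent call last):
  File "<stdin>", line 3, in <module>
  File "h.py", line 67, in dish
    i=1+np.argmax(st[1:,4]);m&=(l.ravel()==i)
        ~~~~~~~~~^^^^^^^^^^
    return _wrapfunc(a, 'argmax', axis=axis, out=out, **kwds)
    return bound(*args, **kwds)
ValueError: attempt to get argmax of an empty sequence
```

Call:
carry_out:
  targets:
    - [[-20,-20,-10,-1],[-20,-20,-10,0],[-20,-20,-10,0],[-20,-20,-11,0],[-20,-19,-11,0],[0,0,0,0]]

```text
time_s: 52.2
ee_pos: [0.5353, -0.0787, 0.1318]
tcp_rot: [2.724, -0.064, 1.671]
contact_force: [-0.0, 0.8, 0.0]
gripper_width: 0.401
```

```bash
python3 - <<'E'
from h import *
info()
dish(grab('top'))
try: dish(grab('scene'))
except Exception as e: print(e)
to(W(0,-.205,.13));to(W(0,-.205,.012))
E
```

```text
t 52.2 pos [ 0.5353 -0.0787  0.1318] lean deg 24.19709185773543 dir 13.900752897040922 x [-0.0996  0.993   0.0637] y [0.912  0.0655 0.4049] q [-0.2525 -0.1167 -0.5839  0.7271  0.196   1.2692]
dish c [523.7496  34.6922] size (140.8875732421875, 139.8666534423828) yaw rel riser -1.9 riser a,b -4.971356407852175 -94.88856803604128 zmed 0.02417624466169751
dish c [523.5613  36.8146] size (144.02682495117188, 141.9268035888672) yaw rel riser -2.0 riser a,b -5.018090546340892 -92.75823368240357 zmed 0.021980324412488688
tool mm [ 2. -2.  2.] len 3.0 rows 1.0
tool mm [ -5. -50. 109.] len 120.0 rows 3.0
```

Call:
carry_out:
  targets:
    - [[-1,-11,22,0],[-1,-11,22,0],[-1,-11,22,0],[-1,-11,22,0],[-1,-8,16,0],[0,-5,8,0],[0,0,0,0]]
  jaw: 0.3

```text
time_s: 53.0
ee_pos: [0.5334, -0.0738, 0.0101]
tcp_rot: [2.716, -0.064, 1.675]
contact_force: [-8.9, 0.5, 20.3]
gripper_width: 0.303
```

```bash
cat >> h.py <<'E'
def push(pts):
    """rows through riser-frame (a,b,z) mm waypoints, list of (pt,nrows)"""
    s=readout.state();R=Rt(s);p=s['ee_pos'];e=p[:2]-F;print('t',s['time_s'],'tcp a,b,z',e@rx*1e3,e@u*1e3,p[2]*1e3,'F',s['contact_force'],'yaw y',np.degrees(np.arctan2(*R.as_matrix()[[1,0],1])))
    for (a,b,z),n in pts:
        q=W(a/1e3,b/1e3,z/1e3);v=R.inv().apply(q-p)*1e3;print(n,'x',(v/n).round(1),'tot',v.round(0));p=q
E
python3 - <<'E'
from h import *
push([((-5,-150,6),8),((-5,-85,6),8),((-5,-15,6),7),((-5,5,14),2),((-5,20,18),2),((-5,40,22),2),((-5,50,26),1),((-5,110,26),6)])
dish(grab('top'))
E
```

```text
t 53.0 tcp a,b,z -2.561656475720589 -203.76396241816911 10.057646214398707 F [-8.8921  0.5257 20.3297] yaw y 4.328669251371768
8 x [ 6.7 -0.4  0.8] tot [53. -3.  7.]
8 x [8.1 0.1 0.6] tot [65.  1.  5.]
7 x [10.   0.1  0.7] tot [70.  1.  5.]
2 x [10.2  1.7 -2.9] tot [20.  3. -6.]
2 x [ 7.6  0.9 -1.3] tot [15.  2. -3.]
2 x [10.1  0.9 -1.1] tot [20.  2. -2.]
1 x [10.2  1.7 -2.9] tot [10.  2. -3.]
6 x [10.   0.1  0.7] tot [60.  0.  4.]
dish c [523.6988  34.6703] size (141.374267578125, 139.87905883789062) yaw rel riser -1.8 riser a,b -5.023541933364792 -94.90701998916627 zmed 0.024189094992721545
```

Call:
carry_out:
  targets:
    - [[1,3,-7,0],[0,0,0,0]]

```text
time_s: 53.25
ee_pos: [0.531, -0.0733, 0.0151]
tcp_rot: [2.721, -0.064, 1.674]
contact_force: [-0.7, -0.3, 0.1]
gripper_width: 0.299
```

```bash
python3 - <<'E'
from h import *
push([((-5,-150,12),8),((-5,-85,12),8),((-5,-20,12),7)])
E
```

```text
t 53.25 tcp a,b,z -4.879171863645871 -203.12682174813796 15.138118298061064 F [-0.7004 -0.3496  0.0817] yaw y 4.298114432749428
8 x [ 6.6 -0.1  0.8] tot [53. -1.  7.]
8 x [8.1 0.1 0.6] tot [65.  1.  5.]
7 x [9.3 0.1 0.7] tot [65.  1.  5.]
```

Call:
carry_out:
  targets:
    - [[6,0,1,0],[7,0,1,0],[7,0,1,0],[7,0,1,0],[7,0,1,0],[7,0,1,0],[6,0,0,0],[6,0,0,0],[0,0,0,0]]

```text
time_s: 54.15
ee_pos: [0.5259, -0.0194, 0.0115]
tcp_rot: [2.724, -0.066, 1.674]
contact_force: [-0.6, -0.2, 0.7]
gripper_width: 0.299
```

```bash
python3 - <<'E'
from h import *
push([((-5,-85,12),8),((-5,-20,12),7)]);dish(grab('top'))
E
```

```text
t 54.15 tcp a,b,z -6.373931347758692 -148.97600885905322 11.515391565039845 F [-0.6281 -0.1992  0.6764] yaw y 4.242982331003377
8 x [8.  0.2 0.6] tot [64.  2.  5.]
7 x [9.3 0.1 0.7] tot [65.  0.  5.]
dish c [519.342   58.2567] size (140.8000030517578, 144.76686096191406) yaw rel riser 0.2 riser a,b -7.802272425384532 -71.08277540985108 zmed 0.023925532687016894
```

Call:
carry_out:
  targets:
    - [[8,1,0,0],[8,1,0,0],[8,1,0,0],[8,1,0,0],[8,1,1,0],[8,1,1,0],[8,0,1,0],[8,0,1,0],[0,0,0,0]]

```text
time_s: 55.1
ee_pos: [0.5273, 0.0452, 0.0151]
tcp_rot: [2.722, -0.066, 1.674]
contact_force: [0.8, -1.0, 1.4]
gripper_width: 0.304
```

```bash
python3 - <<'E'
from h import *
push([((0,-30,12),6),((0,0,14),3),((0,20,18),2)]);dish(grab('top'))
E
```

```text
t 55.1 tcp a,b,z -0.7200420125175895 -84.59082878444316 15.050788509762857 F [ 0.7944 -0.968   1.3809] yaw y 4.261389332188062
6 x [ 9.  -0.   1.2] tot [54. -0.  7.]
3 x [10.   0.3  0.1] tot [30.  1.  0.]
2 x [10.1  0.9 -1.1] tot [20.  2. -2.]
dish c [523.0628 122.8634] size (146.73516845703125, 141.9143829345703) yaw rel riser -0.8 riser a,b 0.20671383255012024 -6.865625098571796 zmed 0.01591066912968793
```

Call:
carry_out:
  targets:
    - [[9,0,1,0],[9,0,1,0],[9,0,1,0],[9,0,1,0],[9,0,1,0],[9,0,1,0],[0,0,0,0]]

```text
time_s: 55.85
ee_pos: [0.5232, 0.0999, 0.0122]
tcp_rot: [2.724, -0.066, 1.675]
contact_force: [-0.3, 0.6, -0.3]
gripper_width: 0.3
```

```bash
python3 - <<'E'
from h import *
push([((0,0,16),3),((0,25,22),3),((0,50,30),3),((0,75,32),3)]);dish(grab('top'))
E
```

```text
t 55.85 tcp a,b,z -1.2191607998889524 -29.80551726584764 12.194121876292696 F [-0.2915  0.6393 -0.3294] yaw y 4.3026606171772075
3 x [10.   1.  -0.2] tot [30.  3. -1.]
3 x [ 8.4  0.9 -1.2] tot [25.  3. -4.]
3 x [ 8.5  1.1 -1.8] tot [25.  3. -5.]
3 x [8.4 0.3 0. ] tot [25.  1.  0.]
dish c [520.1014 180.7121] size (148.30569458007812, 143.45364379882812) yaw rel riser 0.9 riser a,b 1.098801722412166 51.05272476562497 zmed 0.02121809220944048
```

Call:
carry_out:
  targets:
    - [[10,1,0,0],[10,1,0,0],[10,1,-1,0],[8,1,-1,0],[8,1,-1,0],[8,1,-1,0],[0,0,0,0]]

```text
time_s: 56.6
ee_pos: [0.5227, 0.1532, 0.023]
tcp_rot: [2.722, -0.066, 1.675]
contact_force: [0.1, -0.4, -1.0]
gripper_width: 0.302
```

```bash
python3 - <<'E'
from h import *
push([((0,50,30),3),((0,75,32),3),((0,100,32),3)]);dish(grab('top'))
E
```

```text
t 56.6 tcp a,b,z 1.8946505994785974 23.471978221942834 22.997297334468684 F [ 0.08   -0.4059 -0.9652] yaw y 4.254860927566353
3 x [ 9.   0.4 -1.7] tot [27.  1. -5.]
3 x [8.4 0.3 0. ] tot [25.  1.  0.]
3 x [8.3 0.1 0.6] tot [25.  0.  2.]
dish c [519.1772 235.0491] size (151.03665161132812, 144.59658813476562) yaw rel riser 1.8 riser a,b 3.7899926159668533 105.33168240112303 zmed 0.028673633829566045
```

Call:
carry_out:
  targets:
    - [[9,0,-1.7,0],[9,0,-1.7,0],[9,0,-1.7,0],[8,0,0,0],[8,0,0,0],[8,0,0,0],[0,0,0,0]]

```text
time_s: 57.35
ee_pos: [0.5174, 0.2036, 0.033]
tcp_rot: [2.718, -0.066, 1.673]
contact_force: [2.4, -2.5, 6.5]
gripper_width: 0.293
```

```bash
python3 - <<'E'
from h import *
push([((0,100,32),3),((0,120,32),3)]);im=grab('top');dish(im)
cv2.imwrite('pics/t5c.png',cv2.resize(im['frame'][150:290,100:340,::-1],None,fx=3.2,fy=3.2))
E
```

```text
t 57.35 tcp a,b,z -0.08414962849767471 74.1050574306484 32.963818273994804 F [ 2.3833 -2.5205  6.5377] yaw y 4.169138399523126
3 x [ 8.6 -0.1  1. ] tot [26. -0.  3.]
3 x [6.6 0.  0.5] tot [20.  0.  1.]
dish c [519.868  287.0873] size (148.39169311523438, 150.27359008789062) yaw rel riser -3.6 riser a,b 7.939870496826198 157.20946436523437 zmed 0.0244017595369137
```

View pics/t5c.png

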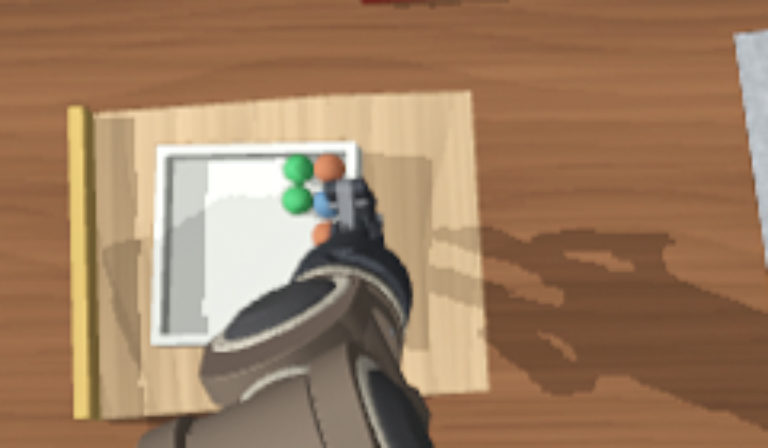

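Call:
carry_out:
  targets:
    - [[-12,0,0,0],[-12,0,0,0],[-10,0,0,0],[0,0,0,0]]

```text
time_s: 57.8
ee_pos: [0.5179, 0.1666, 0.0272]
tcp_rot: [2.725, -0.065, 1.671]
contact_force: [-1.0, 0.6, 0.3]
gripper_width: 0.3
```

```bash
python3 - <<'E'
from h import *
push([((6,70,31),5),((0,110,31),5)]);im=grab('top');dish(im)
try: dish(grab('scene'))
except Exception as e:print(e)
E
```

```text
t 57.8 tcp a,b,z -2.0092059865304863 37.12732659030447 27.213614957344856 F [-0.9741  0.5694  0.3446] yaw y 4.084585198232455
5 x [6.6 1.8 0.4] tot [33.  9.  2.]
5 x [ 8.  -1.1  0.1] tot [40. -5.  0.]
dish c [519.1005 286.6262] size (148.23709106445312, 150.08030700683594) yaw rel riser -3.4 riser a,b 7.1433774243163874 156.80039811157226 zmed 0.02447687016919587
dish c [511.2186 282.1874] size (152.2503204345703, 145.94451904296875) yaw rel riser -3.4 riser a,b -1.0163908404540525 152.8954994207764 zmed 0.023734139594341886
```

```bash
sed -i 's/def dish(im):/def dish(im,lo=.012,hi=.055,vm=90,sm=40):/; s/(X\[:,2\]>.012)&(X\[:,2\]<.055)&(hsv\[:,1\]<40)&(hsv\[:,2\]>90)/(X[:,2]>lo)\&(X[:,2]<hi)\&(hsv[:,1]<sm)\&(hsv[:,2]>vm)/' h.py
python3 - <<'E'
from h import *
for n in('top','scene'):
    im=grab(n)
    for k in((.034,.048,90,40),(.034,.048,150,30),(.022,.048,150,30)):dish(im,*k)
# stop inner face check via depth: brass points
im=grab('top')
for a in(-.06,0.06):
    print([ (b,round(float(px(im,*proj(im,W(a,b/1e3,.018)))[2]),3)) for b in range(225,285,6)])
E
```

```text
dish c [515.8898 282.2751] size (141.03854370117188, 141.3920135498047) yaw rel riser -4.0 riser a,b 3.650397095947287 152.67234646362306 zmed 0.04186307547158895
dish c [515.8898 282.2751] size (141.03854370117188, 141.3920135498047) yaw rel riser -4.0 riser a,b 3.650397095947287 152.67234646362306 zmed 0.04231157526046585
dish c [515.8898 282.2751] size (141.03854370117188, 141.3920135498047) yaw rel riser -4.0 riser a,b 3.650397095947287 152.67234646362306 zmed 0.024916421637898537
dish c [515.6372 284.3151] size (142.55186462402344, 140.47198486328125) yaw rel riser -3.2 riser a,b 3.5339889263916704 154.72466651977538 zmed 0.040942461640000635
dish c [515.5877 284.4465] size (142.5434112548828, 139.82986450195312) yaw rel riser -3.4 riser a,b 3.493336991577126 154.85907782958986 zmed 0.041149259203789854
dish c [515.5877 284.4465] size (142.5434112548828, 139.82986450195312) yaw rel riser -3.4 riser a,b 3.493336991577126 154.85907782958986 zmed 0.024453295708920943
[(225, 0.032), (231, 0.03), (237, 0.018), (243, 0.018), (249, 0.015), (255, 0.016), (261, 0.018), (267, 0.023), (273, 0.017), (279, 0.04)]
[(225, 0.039), (231, 0.02), (237, 0.019), (243, 0.018), (249, 0.016), (255, 0.019), (261, 0.019), (267, 0.02), (273, 0.021), (279, 0.042)]
```

```bash
python3 - <<'E'
from h import *
push([((18,65,29.5),4),((18,105,29.5),6)])
E
```

```text
t 58.05 tcp a,b,z -1.302988909370641 38.66406230233748 27.950434551795308 F [ 0.6645 -0.4399  0.1994] yaw y 4.179366104078027
4 x [6.4 4.6 2.1] tot [26. 18.  8.]
6 x [6.6 0.  0.5] tot [40.  0.  3.]
```

Call:
carry_out:
  targets:
    - [[6.5,4.5,2,0],[6.5,4.5,2,0],[6.5,4.5,2,0],[6.5,4.5,2,0],[6.5,0,0.5,0],[6.5,0,0.5,0],[6.5,0,0.5,0],[6.5,0,0.5,0],[6.5,0,0.5,0],[6.5,0,0.5,0]]

```text
time_s: 59.05
ee_pos: [0.5325, 0.2352, 0.0295]
tcp_rot: [2.723, -0.065, 1.673]
contact_force: [0.2, -3.1, 2.3]
gripper_width: 0.298
```

```bash
python3 - <<'E'
from h import *
push([((18,120,29),3)])
for n in('top','scene'):dish(grab(n),.034,.048,150,30)
E
```

```text
t 59.05 tcp a,b,z 17.138488088474777 104.63151096803685 29.461852788980003 F [ 0.2036 -3.0815  2.3294] yaw y 4.18477001906839
3 x [5.1 0.2 0.6] tot [15.  1.  2.]
dish c [507.0096 313.8594] size (141.84481811523438, 140.2891082763672) yaw rel riser -0.1 riser a,b -3.1099276446533297 184.77771555847167 zmed 0.042147493569821205
dish c [507.1833 315.3524] size (144.0957489013672, 142.17803955078125) yaw rel riser 0.7 riser a,b -2.837322539062426 186.25583005432128 zmed 0.04107923057888181
```

Call:
carry_out:
  targets:
    - [[-5,0,0,0],[0,-5,-2,0],[0,-5,-2,0],[5,0,0,0],[5,0,0.5,0],[5,0,0.5,0],[4,0,0.5,0],[0,0,0,0]]

```text
time_s: 59.95
ee_pos: [0.5213, 0.2487, 0.0287]
tcp_rot: [2.723, -0.065, 1.673]
contact_force: [0.1, -0.0, -0.6]
gripper_width: 0.302
```

```bash
python3 - <<'E'
from h import *
push([((8,122,29),3)])
for n in('top','scene'):dish(grab(n),.034,.048,150,30)
E
```

```text
t 59.95 tcp a,b,z 6.860560299445976 118.81096301087088 28.699694677089713 F [ 0.0651 -0.0481 -0.5542] yaw y 4.219850759735021
3 x [1.1 0.4 0.1] tot [3. 1. 0.]
dish c [507.6345 328.4875] size (140.73965454101562, 140.0575714111328) yaw rel riser -0.1 riser a,b -1.5136529162597039 199.33212257141108 zmed 0.04225478262440929
dish c [507.4485 328.4343] size (143.31210327148438, 143.06094360351562) yaw rel riser 0.4 riser a,b -1.7027308093261317 199.29132135375977 zmed 0.04101770450311394
```

Call:
carry_out:
  targets:
    - [[1.5,0,0,0],[1.5,0,0,0],[0,0,0,0]]

```text
time_s: 60.35
ee_pos: [0.5208, 0.2506, 0.0286]
tcp_rot: [2.724, -0.064, 1.672]
contact_force: [0.1, -1.6, -1.1]
gripper_width: 0.304
```

Call:
carry_out:
  targets:
    - [[1.5,0,0,0],[1.5,0,0,0],[0,0,0,0]]

```text
time_s: 60.65
ee_pos: [0.5205, 0.251, 0.0286]
tcp_rot: [2.723, -0.059, 1.669]
contact_force: [-1.2, -12.8, 4.0]
gripper_width: 0.298
```

Force has risen to about 13 N, so the dish is against the stop. I'll retreat and check.

Call:
carry_out:
  targets:
    - [[-6,0,0,0],[-20,2,-5,0],[-25,10,-25,0],[-20,15,-40,0],[0,15,-40,0],[0,15,-40,0],[-40,0,0,0],[-45,0,0,0],[-45,0,0,0],[-45,0,0,0]]

```text
time_s: 61.65
ee_pos: [0.538, -0.0026, 0.1737]
tcp_rot: [2.721, -0.066, 1.674]
contact_force: [1.3, 1.1, -0.6]
gripper_width: 0.297
```

Call:
carry_out:
  targets:
    - [[-30,-35,-10,0],[-30,-35,-10,0],[-30,-35,-10,0],[-30,-35,-10,0],[-30,-35,-10,0],[0,0,0,0]]

```text
time_s: 62.25
ee_pos: [0.3701, -0.171, 0.1371]
tcp_rot: [2.724, -0.066, 1.662]
contact_force: [0.1, 0.3, 0.6]
gripper_width: 0.303
```

```bash
python3 - <<'E'
from h import *
info();im=grab('top');dish(im,.034,.048,150,30);dish(grab('scene'),.034,.048,150,30)
cv2.imwrite('pics/t6c.png',cv2.resize(im['frame'][60:300,100:540,::-1],None,fx=1.8,fy=1.8,interpolation=2))
E
```

```text
t 62.25 pos [ 0.3701 -0.171   0.1371] lean deg 24.1884678381042 dir 13.632798455533491 x [-0.091   0.9937  0.0655] y [0.9128 0.057  0.4045] q [-0.6688 -0.3163 -0.709   0.9081  0.3286  0.8695]
dish c [508.6251 330.1776] size (143.54698181152344, 142.71438598632812) yaw rel riser 0.2 riser a,b -0.41287085144039914 200.95262544921874 zmed 0.042328638851485884
dish c [507.2659 331.7472] size (144.2863006591797, 139.8771514892578) yaw rel riser 0.3 riser a,b -1.6646365771484115 202.60910420288084 zmed 0.04105267507663277
```

View pics/t6c.png

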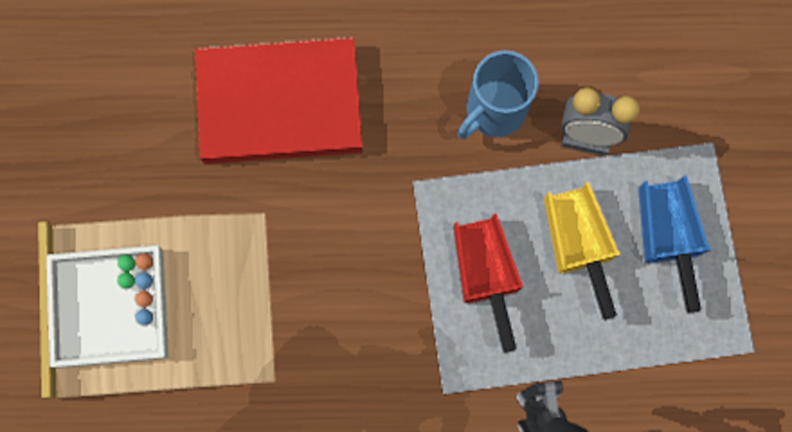

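The dish is against the stop and centred with all six marbles in it. The scoops stand on the mat, and the clock, mug and book haven't moved.

```bash
python3 - <<'E'
from h import *
im=grab('top');dish(im,.034,.048,150,30);blobs(im)
print(job.close_job())
E
```

```text
dish c [507.5057 329.4211] size (141.2977752685547, 142.44078063964844) yaw rel riser 0.2 riser a,b -1.580104295654276 200.27216769165037 zmed 0.04243725641573785
red [369.2931 204.5445] 1201; yel [421.1431 187.4439] 1293; blu [462.9333 203.5333] 15; dish [370. 156.] 3; 
the job is handed in; nothing more can be done
None
```

I handed the job in at about 62 s of robot time, with the task finished as asked.

**Pouring:** All six marbles were present. The moves only allow turning about the tool's own axis. So I leaned the tool about 24° and turned each held scoop about half a turn over the dish, which tipped it about 48° nose down. By the arm's reading, the spout was about 3.5 to 4.5 cm above the desk when tipped. I levelled each scoop again before lifting, and put all three back on the mat.

**Dish:** I nudged it sideways into line on the desk, then pushed it up the ramp without lifting until the force rose to about 13 N against the stop. I then backed the arm away.

**Last checks:**
- The dish sits about 1.6 mm off the riser's centre line and 0.2° off square. It measured 200.3 mm past the ramp foot, where 200 mm is home, and its rim is at riser height.
- All six marbles are in the dish.
- The three scoops stand upright and empty on the mat.
- The clock, mug and book look unmoved in the last picture; I did not measure them.

**Discrepancies:**
- The fingertips once pressed on the mat edge with about 20 N while lowering.
- The dish turned about 4° at the top of the ramp, which I corrected by pushing off-centre.
- The last two camera readings of the dish differ by 1 to 2 mm.
- My colour check for the blue scoop was unreliable, so I judged that one by eye.

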